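# Bring a resin specimen to the guide and share the light with the camera

## Task

With the green-handled blunt probe from the rack, gently nudge the clear specimen block along the microscope's stage, beside the long leg of the guide, until it lies flush against the guide's end leg hidden under the objective; then hang the probe back in the rack. Pull the light-path rod out from fully in to its middle click, so that eyepieces and camera share the light. Do not touch the block with the gripper, flick it or ram it into the guide, and leave the other things on the bench where they are.

Things in the scene. Friction and masses are not known exactly. Their poses are not given: they have to be found in the camera images.
- microscope: White trinocular stereo microscope, fixed, its side to the robot. Origin on the bench under the objective's axis; x across the stage, away from the robot; -y its front (two eyepieces), +y its column; z up. Base x -100..100, y -110..180 mm; its top is the stage, z 36 mm. Column and its focus knobs: from y 88 on, x -59..59, up to z 311. Eyepieces reach y -120, z 346 mm.
- objective (a point): Centre of the objective's lower end (62 mm across), at microscope x 0, y 0, z 140 mm, 104 mm over the stage. Above it the head fills microscope x -53..53, y -74..88, z 165..300 mm; a round zoom knob 30 mm across juts out of its side to x -66 at y -22, z 198; the camera on top reaches z 364.
- guide: L-shaped aluminium guide fixed on the stage, legs 6 mm thick and 9 mm high. Origin in its inner corner at stage level. The end leg (the stop, hidden under the objective) has its face at x = 0 and runs to y -60; the long leg has its face at y = 0 and runs back to x -104, towards the robot. The block lies at negative x, negative y and is nudged towards +x.
- specimen_block: Clear resin block with a green beetle over a pale green card, 60 (x) by 44 (y) by 20 mm high, 45 to 90 g, loose on the stage. Origin: centre of its underside; in place at guide x -30 mm. It starts 23 to 43 mm short of the end leg, 3 to 8 mm off the long leg and up to 0.08 rad askew. It slides with less than 1 N.
- probe: Blunt probe, 45 g, hanging upright in a hole of the rack by its collar. Origin: underside centre of the collar (22 mm across, 4 mm thick); z along the probe, up to the handle. Green square handle 13 by 13 mm (flats across its x and y) from z 4 to 74 mm; steel shaft 6 mm thick down to a ball end 8 mm across, its lowest point at z -89 mm.
- probe_tip (a point): Centre of the probe's ball end (4 mm radius), 85 mm below the collar's underside on the probe's axis.
- rack: White instrument rack, fixed, foot 80 x 172 mm. Origin: underside centre. Top plate 60 by 160 mm, 8 mm thick, upper face at z 119 mm, with three through holes 16 mm across in a row along y, at y -52, 0 and 52 mm. The probe and the needle hang in the holes at y 0 and y 52, either way round; the hole at y -52 is free.
- beam_rod (a joint): The microscope's push-pull light-path rod, sliding along the microscope's x: 0 = fully in, grows as it is pulled out towards the robot; clicks at 0 (start), 0.012 m (middle) and 0.024 m (fully out, end of travel). It takes about 5 N to leave a click; from 7 to 17 mm it drops into the middle by itself.
- rod_knob (a point): Centre of the black knob on the rod's outer end, 14 mm across and 14 mm long, axis along the microscope's x, on a 7 mm steel rod; at microscope x -85 mm (fully in), y 35, z 252; it moves towards -x as it is pulled, and its inner face is 28 mm clear of the head when fully in.
- needle: Bystander: needle with a round yellow handle, hanging in the rack by its collar; top of the handle 60 mm above the plate. Origin: underside of its collar.
- spare_block: Bystander: a like resin block with a brown beetle over a cream card, 60 x 44 x 20 mm, lying on the bench. Origin: centre of its underside.
- petri_dish: Bystander: closed petri dish, 93 mm across, 16 mm high, on the bench. Origin: centre of its underside.
- dropper_bottle: Bystander: amber dropper bottle, 38 mm across, 85 mm high, on the bench. Origin: centre of its underside.
Not all that is in view belongs to the job. There is more than one size of the rack; the one meant has the size given above.

How it is judged:
By the outcome, as a careful person would: the job done as asked, in the order asked, and still so for the second after the job is handed in, with the robot touching nothing.
It also fails if it takes over 67 s, if anything falls off the work surface, if the arm or the gripper's body presses on something with over 40 N, if the wrist force passes 120 N, or if a joint passes its speed limit or range.

## Robot

A 6-joint arm with a two-finger parallel gripper is mounted at the origin on the work surface. World frame = base frame: x ahead of the robot, y to its left, z up, the work surface at z = 0. Lengths are in m, angles in rad, forces in N, time in s.
With the tool pointing down it reaches from about 0.4 to 0.925 m from the base axis. Payload 12.5 kg.
Tool frame: the origin (TCP) lies at the very end of the fingers, on their centre line; the grasp point (between the pads) lies 19 mm behind it (arm.grasp_offset is the distance from the TCP to the grasp point, in m); y points along the fingers, x is the direction in which the jaws open and shut, and the axes are right-handed (so a half turn about y gives the same grasp; the last joint's range is limited). The gripper opens to 95 mm and grips with 3 to 60 N. Pads are 20 mm wide; open, the fingers measure 119 mm over their backs; the gripper's body (75 mm by 180 mm) begins 59 mm behind the grasp point.
Start: joints at [1.154, 0.491, 1.559, -0, 1.092, -0.106], TCP at [0.191, 0.595, 0.215] pointing down, gripper open.
Joint ranges: [-3.1, 3.1], [-0.84, 2.19], [0.05, 2.79], [-1.13, 4.28], [0.06, 2.93], [-2.69, 2.69]. Speed limits (rad/s): [2.22, 2.22, 2.79, 3.14, 3.14, 3.14].

## Interface

Orientations are given as a rotation vector (axis times angle).
In Python, from cell import arm gives the robot as it stands.
- The arm moves only by the tool send_rows, never from a script. Its argument "deltas" is a list of rows, each an object of numbers: "dx", "dy", "dz": the shift along the world's x, y, z in m; "yaw": the turn about the world's z in rad. A call has 1 to 5 rows; each row shifts and turns the pose as measured when the row begins; what a row does not reach is not made up. A row lasts 1/12 s, in which the tool goes at most 41.7 mm and 7.16 degrees, less where a joint would pass 70% of its speed; a pose out of reach is approached as far as the arm can. A call is refused whole if a number of a shift passes 0.0417 or a number of a turn 0.125, either way. A call with a gripper value outside its range is refused whole. "hand" is the finger opening in m, from 0 to 0.0951, set as the call begins (left out, the last holds). The fingers move at their own pace and stop on an object; the grip force is fixed at half the most. Time passes only in rows, so rows that do not move let the fingers close. It gives the time, the measured TCP pose, the force and the opening at its end, in the units of the state.
- arm.state(): the state, without advancing time (a new reading comes with each control period).
- arm.get_image(name): name is "side" or "top"; returns a dict with "img" (400x640x3 uint8, red, green, blue), "camera_matrix" (3x3 intrinsics, pixels), "R" (3x3) and "t" (3): a world point X has camera coordinates R X + t. Camera axes: x right, y down, z forward; pixel columns grow to the right and rows downward; lengths in m; the calibration is good to about 2 mm. A picture is of the moment at which its call begins. There is no depth.
- arm.job_done(): hands the job in, once; it reports no verdict.
The state is a dict: "time": time; "joint_pos": joint angles; "qvel": joint speeds; "effort": joint torques, N m; "ee_pos": TCP position; "ee_rot": TCP orientation; "ft_force": force on the tool from outside, world axes, zero at the start; "wrist_torque": the same for the moment, N m; "finger_gap": finger opening in m.
Only numpy, scipy, OpenCV 4.12 (cv2) and the standard library are available. Lean on these libraries where they do the work, as an engineer would, in place of code of your own. Each camera call takes 0.05 s, during which the arm holds its last target. There are 200 camera calls.

## Working session

There is one attempt and no reset: what is moved stays moved. The work goes in short steps, Python scripts to look and compute and a tool call to move; the robot and the scene stay as the last step left them, time stands still between calls to the robot, and variables do not carry over. Pictures are saved under pics/ and viewed, about 8 in all and at most 12, crops included, and the job is handed in when it is done.

Besides the shell and the picture viewer there is one more tool, called after "Call:" by a JSON object that holds its "name" and its "arguments". send_rows: Moves the arm, as the interface text tells. Its arguments: {"type":"object","properties":{"deltas":{"type":"array"},"hand":{"type":"number"}},"required":["deltas"]}

```bash
ls; mkdir -p pics
cat > h.py <<'E'
import numpy as np, cv2
from cell import arm
def snap(n,save=None):
    d=arm.get_image(n)
    if save: cv2.imwrite('pics/'+save,d['img'][:,:,::-1])
    return d
def ray(d,u,v):
    K,R,t=d['camera_matrix'],d['R'],d['t']
    c=-R.T@t; r=R.T@np.linalg.inv(K)@np.array([u,v,1.]); return c,r/np.linalg.norm(r)
def plane(d,u,v,z):
    c,r=ray(d,u,v); return c+r*(z-c[2])/r[2]
def proj(d,X):
    p=d['camera_matrix']@(d['R']@np.asarray(X,float)+d['t']); return p[:2]/p[2]
def tri(d1,p1,d2,p2):
    c1,r1=ray(d1,*p1);c2,r2=ray(d2,*p2)
    s=np.linalg.lstsq(np.c_[r1,-r2],c2-c1,rcond=None)[0]
    a,b=c1+r1*s[0],c2+r2*s[1]; return (a+b)/2,np.linalg.norm(a-b)
E
python3 - <<'E'
from h import *
np.set_printoptions(precision=4,suppress=True)
for n in('side','top'):
    d=snap(n,n+'0.png'); print(n,-d['R'].T@d['t'],d['R'][2],d['camera_matrix'][0,0])
s=arm.state(); print(s)
E
```

```text
pics
side [ 0.3096 -0.8425  0.8354] [ 0.17    0.6983 -0.6953] 386.32281085812633
top [ 0.3262 -0.1493  1.2429] [ 0.1434  0.0087 -0.9896] 417.90612782068405
{'time': 0.1, 'joint_pos': array([ 1.1544,  0.4915,  1.5593, -0.    ,  1.0917, -0.1056]), 'qvel': array([-0.0021, -0.0013, -0.0031,  0.0022, -0.0029, -0.0011]), 'effort': array([  0.0034, -61.362 , -25.8604,   0.0694,   0.047 ,  -0.0001]), 'ee_pos': array([0.191 , 0.5949, 0.2141]), 'ee_rot': array([-1.3409, -0.9766,  0.978 ]), 'ft_force': array([ 0.5124, -0.5979, -0.7258]), 'wrist_torque': array([0.0026, 0.02  , 0.0175]), 'finger_gap': 0.09540045186140723}
```

View pics/side0.png

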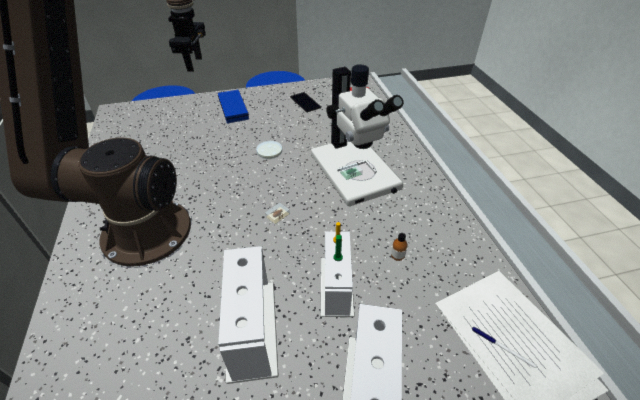

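View pics/top0.png

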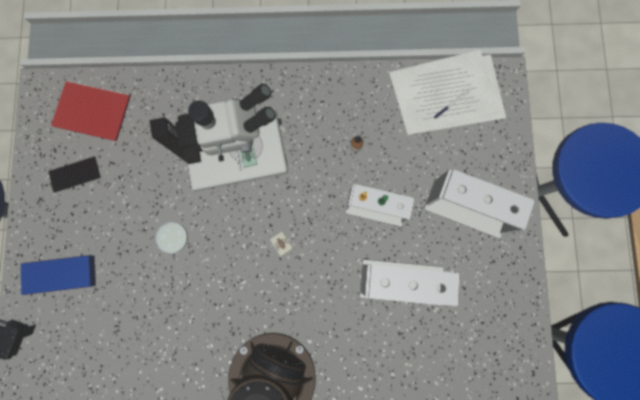

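The side view shows the robot at left, the microscope at (355,140), the small rack with the green probe at (338,245) and needle, and the bottle at (399,247). In the top view the microscope is at (230,140), the rack at (380,203), the probe at (382,200), the needle at (363,197), the spare block at (281,244) and the dish at (171,238). I'll zoom in next.

Run:
```python
from h import *
a=cv2.imread('pics/side0.png');b=cv2.imread('pics/top0.png')
r=lambda i,x,y:cv2.resize(i[y:y+75,x:x+100],(400,300),interpolation=cv2.INTER_CUBIC)
m=np.vstack([np.hstack([r(a,305,130),r(b,190,115)]),np.hstack([r(a,310,70),r(b,335,165)])])
cv2.imwrite('pics/m1.png',m)
```

```text
(no output)
```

View pics/m1.png

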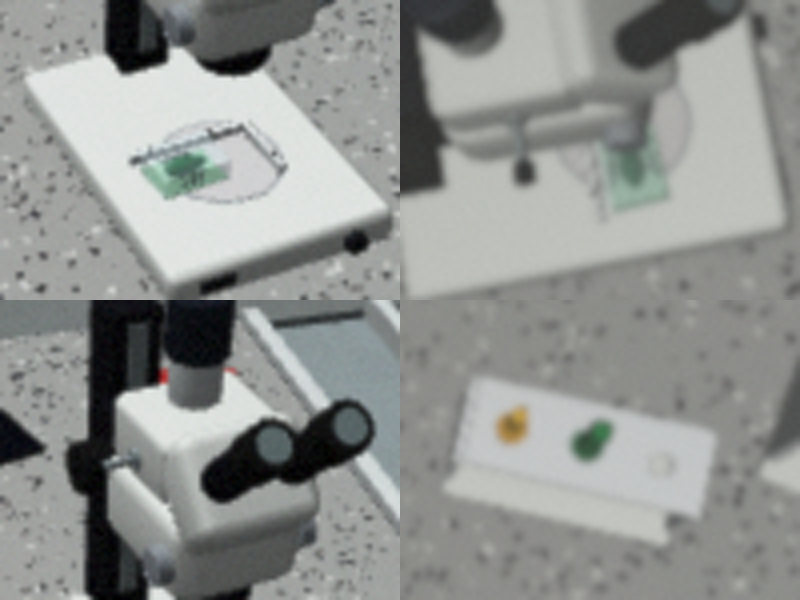

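```bash
cat >> h.py <<'E'
def T(p,X): 
    c,s=np.cos(p[2]),np.sin(p[2]); return np.array([p[0]+c*X[0]-s*X[1],p[1]+s*X[0]+c*X[1],X[2]])
E
python3 - <<'E'
from h import *
np.set_printoptions(precision=4,suppress=True)
S=snap('side');P=snap('top')
so=lambda x,y:(305+x/4-.4,130+y/4-.4); to=lambda x,y:(190+x/4-.4,115+y/4-.4)
z=.036
for n,d,p in [('S -x+y',S,so(28,75)),('S -x-y',S,so(170,275)),('S +x-y',S,so(385,210)),('T -x+y',P,to(10,298)),('T -x-y',P,to(382,228)),('T +x-y',P,to(352,12))]:
    print(n,plane(d,*p,z))
# probe/needle/rack
print('knob top', plane(P,*to(124,172),.252))
ro=lambda x,y:(335+x/4-.4,165+y/4-.4)
for n,p in [('r+y+x',(75,75)),('r+y-x',(55,165)),('r-y+x',(315,133)),('r-y-x',(302,215)),('free',(262,164))]: print(n,plane(P,*ro(*p),.119))
# color
for n,d in(('S',S),('T',P)):
    hsv=cv2.cvtColor(d['img'],cv2.COLOR_RGB2HSV)
    for nm,lo,hi in(('green',(45,120,30),(85,255,255)),('yel',(12,140,90),(32,255,255)),('pale',(55,30,60),(95,120,255))):
        m=cv2.inRange(hsv,lo,hi); k,_,st,ce=cv2.connectedComponentsWithStats(m)
        for i in range(1,k):
            if st[i,4]>15: print(n,nm,st[i],ce[i])
E
```

```text
S -x+y [0.5424 0.2248 0.036 ]
S -x-y [ 0.5887 -0.0465  0.036 ]
S +x-y [ 0.7735 -0.017   0.036 ]
T -x+y [0.5405 0.2267 0.036 ]
T -x-y [ 0.5869 -0.0474  0.036 ]
T +x-y [ 0.7531 -0.0263  0.036 ]
knob top [0.5786 0.0915 0.252 ]
r+y+x [ 0.5321 -0.2405  0.119 ]
r+y-x [ 0.4705 -0.225   0.119 ]
r-y+x [ 0.4886 -0.4018  0.119 ]
r-y-x [ 0.4331 -0.3901  0.119 ]
free [ 0.4682 -0.3649  0.119 ]
S green [334 235   8  25 133] [337.8045 247.9398]
S yel [336 222   5  13  40] [337.325 226.875]
S yel [393 239  13  11  93] [398.3656 244.5269]
S pale [394  97   8   9  49] [397.2449 101.2041]
S pale [374 102   9   9  51] [378.2353 106.0392]
S pale [341 167  20  12 146] [350.5274 172.7603]
S pale [333 240  10  21  46] [338.0217 251.3261]
T pale [242 150  14  17 146] [248.4452 158.8014]
T pale [378 195  10  10  66] [382.6061 199.7424]
```

Run:
```python
from h import *
a=cv2.imread('pics/side0.png');b=cv2.imread('pics/top0.png')
A=cv2.resize(a[150:190,330:385],(770,560),interpolation=cv2.INTER_CUBIC)[:300]
A=cv2.resize(a[155:185,333:383],(500,300),interpolation=cv2.INTER_CUBIC)
B=cv2.resize(b[142:172,228:258],(300,300),interpolation=cv2.INTER_CUBIC)
C=cv2.resize(a[100:130,320:370],(500,300),interpolation=cv2.INTER_CUBIC)
D=cv2.resize(b[190:220,365:395],(300,300),interpolation=cv2.INTER_CUBIC)
cv2.imwrite('pics/m2.png',np.vstack([np.hstack([A,B]),np.hstack([C,D])]))
```

```text
(no output)
```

View pics/m2.png

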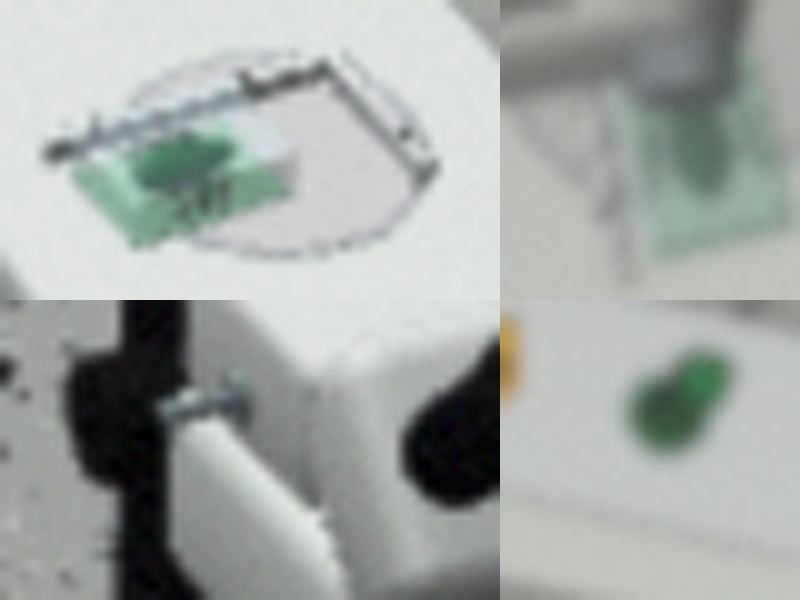

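The crops show the long leg from (47,152) to the corner (325,70), the end leg to (430,172), the block at (75–295,130–248), and the knob in the lower-left crop at (100,420).

Run:
```python
from h import *
np.set_printoptions(precision=4,suppress=True)
S=snap('side');P=snap('top')
m=(.669,.072,.17)
def loc(X): c,s=np.cos(m[2]),np.sin(m[2]); d=X[:2]-np.array(m[:2]); return np.array([c*d[0]+s*d[1],-s*d[0]+c*d[1]])
so=lambda x,y:(333+x/10-.45,155+y/10-.45); to=lambda x,y:(228+(x-500)/10-.45,142+y/10-.45)
for n,d,p,z in [('leg start',S,so(47,152),.0405),('mid',S,so(240,85),.0405),('corner',S,so(325,70),.0405),('end',S,so(430,172),.0405),
 ('blk front-left bot',S,so(138,248),.036),('blk fr right bot',S,so(290,197),.036),('blk right top',S,so(297,155),.056),('blk left top',S,so(70,168),.056),
 ('T near +y top',P,to(652,258),.056),('T near -y top',P,to(790,227),.056),('T far -y top',P,to(760,80),.056),('T near+y z36',P,to(652,258),.036),('T near -y z36',P,to(790,227),.036),('leg T',P,to(630,278),.045)]:
    X=plane(d,*p,z); print(n,X,loc(X))
X,e=tri(S,(320+100/10-.45,100+120/10-.45),P,(220.6,157.6)); print('knob',X,e)
print(proj(S,T(m,(-.085,.035,.252))),proj(P,T(m,(-.085,.035,.252))))
# probe: top of handle in top; rays
for z in(.119+.004+.070,):
  print('handle top T',plane(P,365+(705-500)/10-.45,190+7.5-.45,z),'needle')
print('collar T',plane(P,365+(667-500)/10-.45,190+11-.45,.123))
gm=cv2.inRange(cv2.cvtColor(S['img'],cv2.COLOR_RGB2HSV),(45,120,20),(85,255,255));ys,xs=np.nonzero(gm)
for y in sorted(set(ys)):
   print(y,xs[ys==y].min(),xs[ys==y].max(),end='; ')
```

```text
leg start [0.5952 0.0853 0.0405] [-0.0705  0.0256]
mid [0.6663 0.1031 0.0405] [0.0026 0.0311]
corner [0.696  0.1038 0.0405] [0.032  0.0268]
end [0.7117 0.0454 0.0405] [ 0.0376 -0.0335]
blk front-left bot [0.6117 0.0376 0.036 ] [-0.0623 -0.0243]
blk fr right bot [0.6662 0.0496 0.036 ] [-0.0066 -0.0216]
blk right top [0.6659 0.0463 0.056 ] [-0.0074 -0.0248]
blk left top [0.5945 0.0578 0.056 ] [-0.0758 -0.0014]
T near +y top [0.598  0.0741 0.056 ] [-0.0697  0.0141]
T near -y top [0.6063 0.0339 0.056 ] [-0.0682 -0.0269]
T far -y top [0.6505 0.0427 0.056 ] [-0.0232 -0.0257]
T near+y z36 [0.6025 0.0779 0.036 ] [-0.0645  0.017 ]
T near -y z36 [0.611 0.037 0.036] [-0.0631 -0.0247]
leg T [0.5946 0.0826 0.045 ] [-0.0715  0.023 ]
knob [0.5727 0.091  0.2556] 0.009692054072865334
[333.2991 111.7292] [220.3361 157.3246]
handle top T [ 0.4815 -0.3137  0.193 ] needle
collar T [ 0.4825 -0.314   0.123 ]
235 336 340; 236 336 340; 237 336 340; 238 336 340; 239 336 340; 240 336 340; 241 336 340; 242 336 340; 243 336 340; 244 337 340; 245 337 340; 246 336 340; 247 336 340; 248 336 340; 249 336 340; 250 336 339; 251 336 339; 252 336 339; 253 336 339; 254 335 340; 255 334 341; 256 334 341; 257 334 341; 258 334 341; 259 335 340;
```

```bash
cat >> h.py <<'E'
from scipy.spatial.transform import Rotation as Ro
def st():
    s=arm.state(); R=Ro.from_rotvec(s['ee_rot']).as_matrix()
    print('t %.2f tcp %s jaw %.3f (deg z-tool %s) F %s gap %.4f q %s'%(s['time'],np.round(s['ee_pos'],4),np.arctan2(R[1,0],R[0,0]),np.round(R[:,1],2),np.round(s['ft_force'],1),s['finger_gap'],np.round(s['joint_pos'],2)))
E
python3 - <<'E'
from h import *
st()
S=snap('side');P=snap('top')
# big rack plate corner check: near-robot rack
print(tri(S,(262,248),P,(366,263)),tri(S,(223,249),P,(362,298)))
E
```

```text
t 0.30 tcp [0.1911 0.595  0.2145] jaw 1.260 (deg z-tool [-0. -0. -1.]) F [-1.4  0.6  1.2] gap 0.0946 q [ 1.15  0.49  1.56  0.    1.09 -0.11]
(array([ 0.31543127, -0.26451818,  0.14403228]), np.float64(0.002664326225492958)) (array([ 0.22825073, -0.25053217,  0.1496767 ]), np.float64(0.0008927537849412727))
```

Call:
{"name": "send_rows", "arguments": {"deltas": [{"dx": 0.02,"dy": -0.035,"dz": 0.006},{"dx": 0.02,"dy": -0.035,"dz": 0.006},{"dx": 0.02,"dy": -0.035,"dz": 0.006},{"dx": 0.02,"dy": -0.035,"dz": 0.006},{"dx": 0.02,"dy": -0.035,"dz": 0.006}], "hand": 0.045}}

```text
$.deltas[0]: bad value
```

Call:
{"name": "send_rows", "arguments": {"deltas": [{"dx": 0.02,"dy": -0.035,"dz": 0.006,"yaw": 0.0},{"dx": 0.02,"dy": -0.035,"dz": 0.006,"yaw": 0.0},{"dx": 0.02,"dy": -0.035,"dz": 0.006,"yaw": 0.0},{"dx": 0.02,"dy": -0.035,"dz": 0.006,"yaw": 0.0},{"dx": 0.02,"dy": -0.035,"dz": 0.006,"yaw": 0.0}], "hand": 0.045}}

```text
time: 0.82
ee_pos: [0.2893, 0.4186, 0.2426]
ee_rot: [-1.337, -0.982, 0.986]
ft_force: [1.8, 0.7, 0.3]
finger_gap: 0.0669
```

Call:
{"name": "send_rows", "arguments": {"deltas": [{"dx": 0.018,"dy": -0.036,"dz": 0.002,"yaw": 0.0},{"dx": 0.018,"dy": -0.036,"dz": 0.002,"yaw": 0.0},{"dx": 0.018,"dy": -0.036,"dz": 0.002,"yaw": 0.0},{"dx": 0.018,"dy": -0.036,"dz": 0.002,"yaw": 0.0},{"dx": 0.018,"dy": -0.036,"dz": 0.002,"yaw": 0.0}]}}

```text
time: 1.23
ee_pos: [0.3809, 0.2316, 0.2548]
ee_rot: [-1.336, -0.987, 0.984]
ft_force: [1.1, 1.9, 0.9]
finger_gap: 0.045
```

Call:
{"name": "send_rows", "arguments": {"deltas": [{"dx": 0.015,"dy": -0.038,"dz": 0.0,"yaw": 0.0},{"dx": 0.015,"dy": -0.038,"dz": 0.0,"yaw": 0.0},{"dx": 0.015,"dy": -0.038,"dz": 0.0,"yaw": 0.0},{"dx": 0.01,"dy": -0.04,"dz": 0.0,"yaw": 0.0},{"dx": 0.005,"dy": -0.04,"dz": 0.0,"yaw": 0.0}]}}

```text
time: 1.65
ee_pos: [0.4422, 0.0332, 0.2566]
ee_rot: [-1.339, -0.992, 0.981]
ft_force: [1.0, -0.1, -0.4]
finger_gap: 0.0447
```

Call:
{"name": "send_rows", "arguments": {"deltas": [{"dx": 0.005,"dy": -0.04,"dz": 0.0,"yaw": 0.015},{"dx": 0.005,"dy": -0.04,"dz": 0.0,"yaw": 0.015},{"dx": 0.005,"dy": -0.04,"dz": 0.0,"yaw": 0.015},{"dx": 0.0,"dy": -0.04,"dz": 0.0,"yaw": 0.015},{"dx": 0.0,"dy": -0.04,"dz": 0.0,"yaw": 0.01}]}}

```text
time: 2.07
ee_pos: [0.4565, -0.1743, 0.2576]
ee_rot: [-1.313, -1.048, 1.034]
ft_force: [0.9, -0.3, 0.3]
finger_gap: 0.0449
```

Call:
{"name": "send_rows", "arguments": {"deltas": [{"dx": 0.006,"dy": -0.034,"dz": 0.0,"yaw": 0.0},{"dx": 0.006,"dy": -0.034,"dz": 0.0,"yaw": 0.0},{"dx": 0.006,"dy": -0.034,"dz": 0.0,"yaw": 0.0},{"dx": 0.005,"dy": -0.026,"dz": 0.0,"yaw": 0.0},{"dx": 0.002,"dy": -0.008,"dz": 0.0,"yaw": 0.0}]}}

```text
time: 2.48
ee_pos: [0.4799, -0.3234, 0.2578]
ee_rot: [-1.317, -1.045, 1.03]
ft_force: [0.5, 0.3, 0.1]
finger_gap: 0.0451
```

Run:
```python
from h import *
a=snap('side')['img'];b=snap('top')['img'];st()
A=cv2.resize(a[190:290,270:370],(400,400),interpolation=cv2.INTER_CUBIC)
B=cv2.resize(b[150:250,330:430],(400,400),interpolation=cv2.INTER_CUBIC)
cv2.imwrite('pics/m3.png',np.hstack([A,B])[:,:,::-1])
```

```text
t 2.58 tcp [ 0.4797 -0.3212  0.2576] jaw 1.339 (deg z-tool [ 0.01  0.   -1.  ]) F [-0.3  1.   0.4] gap 0.0451 q [-0.71  0.38  1.63  0.01  1.13 -2.05]
```

View pics/m3.png

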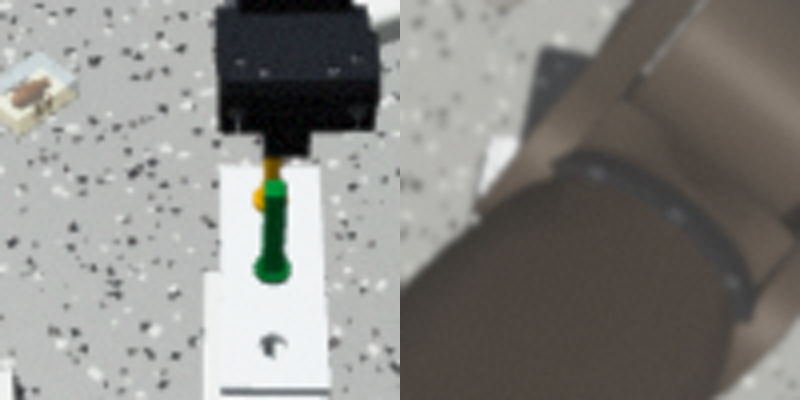

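The crops show the black gripper body just behind and above the upright green probe, whose top is at side (338.7,235). The top view is blocked by the forearm.

Run:
```python
from h import *
S=snap('side');st()
print(proj(S,(.4815,-.314,.193)),proj(S,(.4815,-.314,.123)),'seen ~ (338.5,236) and (338,257)')
print(proj(S,T((.4811,-.3144,-.242),(0,-.052,.119))),'free hole seen',270+272/4-.4,190+345/4-.4)
```

```text
t 2.63 tcp [ 0.4795 -0.3198  0.2577] jaw 1.340 (deg z-tool [ 0.01  0.   -1.  ]) F [-0.7 -0.   0.6] gap 0.0450 q [-0.71  0.38  1.63  0.01  1.13 -2.05]
[338.90650307 236.35297762] [337.97651935 256.20630319] seen ~ (338.5,236) and (338,257)
[338.62624455 276.14158732] free hole seen 337.6 275.85
```

Call:
{"name": "send_rows", "arguments": {"deltas": [{"dx": 0.002,"dy": 0.007,"dz": 0.0,"yaw": -0.01},{"dx": 0.0,"dy": 0.0,"dz": 0.0,"yaw": 0.0}]}}

```text
time: 2.8
ee_pos: [0.4813, -0.3097, 0.2579]
ee_rot: [-1.318, -1.038, 1.023]
ft_force: [-0.2, 0.1, 0.4]
finger_gap: 0.0448
```

Call:
{"name": "send_rows", "arguments": {"deltas": [{"dx": 0.0,"dy": -0.003,"dz": -0.03,"yaw": 0.0},{"dx": 0.0,"dy": 0.0,"dz": -0.03,"yaw": 0.0},{"dx": 0.0,"dy": 0.0,"dz": -0.025,"yaw": 0.0},{"dx": 0.0,"dy": 0.0,"dz": -0.015,"yaw": 0.0},{"dx": 0.0,"dy": 0.0,"dz": 0.0,"yaw": 0.0}]}}

```text
time: 3.22
ee_pos: [0.4827, -0.3048, 0.1585]
ee_rot: [-1.322, -1.047, 1.028]
ft_force: [0.4, -0.2, 0.2]
finger_gap: 0.0446
```

Call:
{"name": "send_rows", "arguments": {"deltas": [{"dx": -0.001,"dy": -0.008,"dz": 0.0,"yaw": 0.0},{"dx": 0.0,"dy": 0.0,"dz": 0.0,"yaw": 0.0},{"dx": 0.0,"dy": 0.0,"dz": 0.0,"yaw": 0.0}]}}

```text
time: 3.47
ee_pos: [0.4826, -0.3114, 0.1609]
ee_rot: [-1.322, -1.05, 1.031]
ft_force: [-0.1, -0.8, -0.0]
finger_gap: 0.0451
```

Call:
{"name": "send_rows", "arguments": {"deltas": [{"dx": -0.001,"dy": -0.002,"dz": -0.002,"yaw": 0.0},{"dx": 0.0,"dy": 0.0,"dz": 0.0,"yaw": 0.0},{"dx": 0.0,"dy": 0.0,"dz": 0.0,"yaw": 0.0},{"dx": 0.0,"dy": 0.0,"dz": 0.0,"yaw": 0.0}], "hand": 0.0}}

```text
time: 3.8
ee_pos: [0.4823, -0.3142, 0.162]
ee_rot: [-1.327, -1.052, 1.03]
ft_force: [0.4, -0.3, 0.3]
finger_gap: 0.0235
```

Call:
{"name": "send_rows", "arguments": {"deltas": [{"dx": 0.0,"dy": 0.0,"dz": 0.0,"yaw": 0.0},{"dx": 0.0,"dy": 0.0,"dz": 0.0,"yaw": 0.0},{"dx": 0.0,"dy": 0.0,"dz": 0.0,"yaw": 0.0}]}}

```text
time: 4.05
ee_pos: [0.4823, -0.3144, 0.1625]
ee_rot: [-1.328, -1.052, 1.03]
ft_force: [-0.9, -0.2, -0.7]
finger_gap: 0.0125
```

Call:
{"name": "send_rows", "arguments": {"deltas": [{"dx": 0.0,"dy": 0.0,"dz": 0.02,"yaw": 0.0},{"dx": 0.0,"dy": 0.0,"dz": 0.025,"yaw": 0.0},{"dx": 0.0,"dy": 0.0,"dz": 0.02,"yaw": 0.0},{"dx": 0.0,"dy": 0.0,"dz": 0.004,"yaw": 0.0},{"dx": 0.0,"dy": 0.0,"dz": 0.0,"yaw": 0.0}]}}

```text
time: 4.47
ee_pos: [0.4815, -0.3136, 0.2323]
ee_rot: [-1.324, -1.05, 1.03]
ft_force: [-0.1, -0.8, -1.1]
finger_gap: 0.0126
```

Call:
{"name": "send_rows", "arguments": {"deltas": [{"dx": -0.009,"dy": 0.002,"dz": 0.001,"yaw": 0.0},{"dx": -0.009,"dy": 0.002,"dz": 0.0,"yaw": 0.0},{"dx": -0.009,"dy": 0.002,"dz": 0.0,"yaw": 0.0},{"dx": -0.009,"dy": 0.002,"dz": -0.001,"yaw": 0.0},{"dx": 0.0,"dy": 0.0,"dz": 0.0,"yaw": 0.0}]}}

```text
time: 4.88
ee_pos: [0.4423, -0.3045, 0.229]
ee_rot: [-1.324, -1.051, 1.029]
ft_force: [1.2, -0.1, 0.5]
finger_gap: 0.0128
```

Run:
```python
from h import *
d=snap('side');a=d['img'];st()
A=cv2.resize(a[180:280,280:380],(500,500),interpolation=cv2.INTER_CUBIC)
cv2.imwrite('pics/m4.png',A[:,:,::-1])
```

```text
t 4.93 tcp [ 0.4428 -0.3046  0.2291] jaw 1.340 (deg z-tool [ 0.02 -0.   -1.  ]) F [0.8 0.2 0.5] gap 0.0132 q [-0.73  0.34  1.77  0.01  1.01 -2.08]
```

View pics/m4.png

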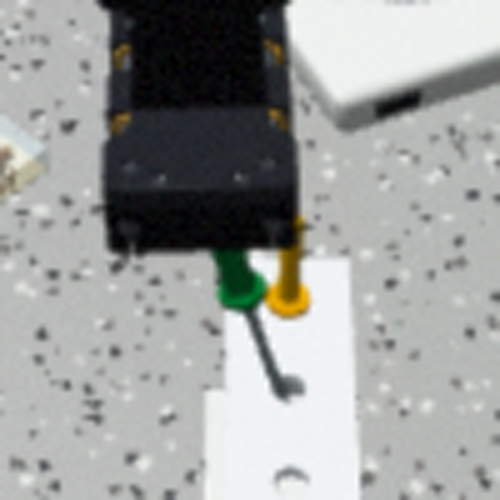

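The crop shows the shaft tilting in the hole, as planned, with the ball still in the hole at (290,385).

Call:
{"name": "send_rows", "arguments": {"deltas": [{"dx": -0.008,"dy": 0.002,"dz": -0.002,"yaw": 0.0},{"dx": -0.008,"dy": 0.002,"dz": -0.002,"yaw": 0.0},{"dx": -0.008,"dy": 0.002,"dz": -0.003,"yaw": 0.0},{"dx": -0.008,"dy": 0.002,"dz": -0.003,"yaw": 0.0},{"dx": 0.0,"dy": 0.0,"dz": 0.0,"yaw": 0.0}]}}

```text
time: 5.35
ee_pos: [0.4077, -0.296, 0.2176]
ee_rot: [-1.324, -1.051, 1.029]
ft_force: [2.4, -1.1, 0.1]
finger_gap: 0.0129
```

Call:
{"name": "send_rows", "arguments": {"deltas": [{"dx": -0.007,"dy": 0.002,"dz": -0.004,"yaw": 0.0},{"dx": -0.007,"dy": 0.002,"dz": -0.004,"yaw": 0.0},{"dx": -0.007,"dy": 0.001,"dz": -0.005,"yaw": 0.0},{"dx": 0.0,"dy": 0.0,"dz": 0.0,"yaw": 0.0}]}}

```text
time: 5.68
ee_pos: [0.384, -0.2901, 0.2032]
ee_rot: [-1.324, -1.051, 1.029]
ft_force: [2.1, -0.4, 0.1]
finger_gap: 0.013
```

Call:
{"name": "send_rows", "arguments": {"deltas": [{"dx": -0.006,"dy": 0.0015,"dz": -0.006,"yaw": 0.0},{"dx": -0.006,"dy": 0.0015,"dz": -0.007,"yaw": 0.0},{"dx": -0.005,"dy": 0.0015,"dz": -0.006,"yaw": 0.0},{"dx": 0.0,"dy": 0.0,"dz": 0.0,"yaw": 0.0},{"dx": 0.0,"dy": 0.0,"dz": 0.0,"yaw": 0.0}]}}

```text
time: 6.1
ee_pos: [0.364, -0.2847, 0.1818]
ee_rot: [-1.321, -1.05, 1.029]
ft_force: [0.8, 0.8, 1.5]
finger_gap: 0.0131
```

Call:
{"name": "send_rows", "arguments": {"deltas": [{"dx": -0.008,"dy": 0.002,"dz": 0.006,"yaw": 0.0},{"dx": -0.008,"dy": 0.002,"dz": 0.008,"yaw": 0.0},{"dx": 0.0,"dy": 0.0,"dz": 0.03,"yaw": 0.0},{"dx": 0.0,"dy": 0.0,"dz": 0.04,"yaw": 0.0},{"dx": 0.0,"dy": 0.0,"dz": 0.03,"yaw": 0.0}]}}

```text
time: 6.52
ee_pos: [0.3424, -0.2769, 0.2961]
ee_rot: [-1.305, -1.046, 1.028]
ft_force: [0.3, -0.1, -0.4]
finger_gap: 0.0125
```

Call:
{"name": "send_rows", "arguments": {"deltas": [{"dx": 0.01,"dy": 0.03,"dz": 0.005,"yaw": 0.03},{"dx": 0.01,"dy": 0.03,"dz": 0.0,"yaw": 0.03},{"dx": 0.01,"dy": 0.03,"dz": 0.0,"yaw": 0.03},{"dx": 0.01,"dy": 0.03,"dz": 0.0,"yaw": 0.03},{"dx": 0.01,"dy": 0.03,"dz": 0.0,"yaw": 0.03}]}}

```text
time: 6.93
ee_pos: [0.389, -0.126, 0.312]
ee_rot: [-1.255, -1.158, 1.14]
ft_force: [0.4, -0.5, -1.1]
finger_gap: 0.0126
```

Call:
{"name": "send_rows", "arguments": {"deltas": [{"dx": 0.01,"dy": 0.03,"dz": 0.0,"yaw": 0.03},{"dx": 0.01,"dy": 0.03,"dz": 0.0,"yaw": 0.03},{"dx": 0.01,"dy": 0.03,"dz": 0.0,"yaw": 0.03},{"dx": 0.005,"dy": 0.02,"dz": 0.0,"yaw": 0.03},{"dx": 0.0,"dy": 0.0,"dz": 0.0,"yaw": 0.03}]}}

```text
time: 7.35
ee_pos: [0.4202, -0.0065, 0.3161]
ee_rot: [-1.179, -1.278, 1.258]
ft_force: [0.4, 0.0, -1.5]
finger_gap: 0.0125
```

Run:
```python
from h import *
d=snap('side');a=d['img'];b=snap('top')['img'];st()
A=cv2.resize(a[100:220,270:400],(650,600),interpolation=cv2.INTER_CUBIC)
cv2.imwrite('pics/m5.png',A[:,:,::-1])
```

```text
t 7.45 tcp [ 0.4199 -0.0084  0.316 ] jaw 1.647 (deg z-tool [ 0.01  0.   -1.  ]) F [-0.2  0.2 -0.1] gap 0.0128 q [-0.18  0.08  1.88  0.01  1.17 -1.83]
```

View pics/m5.png

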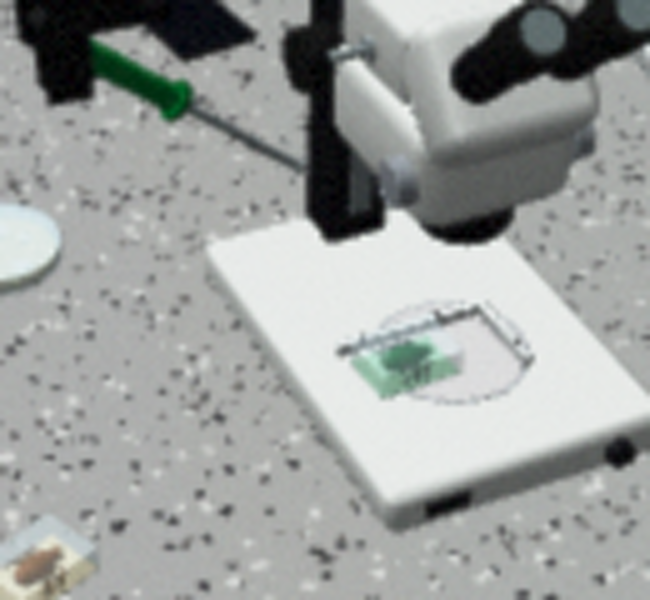

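The crop shows the probe tilted, its collar at (175,100) and the shaft running to (305,165). The block and guide are undisturbed.

```bash
cat >> h.py <<'E'
def tip(th,L=.1475,s=None):
    s=s or arm.state(); R=Ro.from_rotvec(s['ee_rot']).as_matrix(); a=np.arctan2(R[1,0],R[0,0])-np.pi/2
    G=s['ee_pos']+[0,0,.019]; th=np.radians(th); return G+L*np.array([np.sin(th)*np.cos(a),np.sin(th)*np.sin(a),-np.cos(th)])
m=(.669,.072,.17)
def loc(X): c,s=np.cos(m[2]),np.sin(m[2]); d=X[:2]-np.array(m[:2]); return np.array([c*d[0]+s*d[1],-s*d[0]+c*d[1]])
E
python3 - <<'E'
from h import *
S=snap('side')
for th in(46,50,54,58,62): print(th,proj(S,tip(th,.0605))*5-np.array([270,100])*5,proj(S,tip(th,.13))*5-np.array([270,100])*5)
E
```

```text
46 [150.48894535 116.01446793] [243.94918821 177.33590934]
50 [155.56906671 109.76273911] [254.71464486 164.66111016]
54 [160.22668158 103.24670909] [264.68542862 151.41754293]
58 [164.43931796  96.49328168] [273.81513746 137.64903824]
62 [168.18596202  89.53059089] [282.05858302 123.40203668]
```

Run:
```python
from h import *
S=snap('side'); C=lambda X:np.round((proj(S,X)-[270,100])*5+2,1)
s=arm.state();print('tcp',C(s['ee_pos']),'grasp',C(s['ee_pos']+[0,0,.019]))
hsv=cv2.cvtColor(S['img'],cv2.COLOR_RGB2HSV)
g=cv2.inRange(hsv,(45,110,25),(85,255,255)); g[:95]=0;g[130:]=0;g[:,:280]=0;g[:,315:]=0
ys,xs=np.nonzero(g); vx,vy,x0,y0=cv2.fitLine(np.c_[xs,ys].astype(np.float32),cv2.DIST_L2,0,.01,.01).ravel()
print('green line slope',vy/vx,'at crop',(x0-270)*5+2,(y0-100)*5+2,'range',xs.min(),xs.max())
gr=S['img'].astype(int).sum(2)
for x in range(308,334,2):
    col=gr[112:142,x]; print(x,112+col.argmin(),col.min(),end=' | ')
cv2.imwrite('pics/m6.png',cv2.resize(S['img'][90:150,270:350],(800,600),interpolation=cv2.INTER_CUBIC)[:,:,::-1])
```

```text
tcp [67.1 94.1] grasp [64.4 60.5]
green line slope 0.54190356 at crop 141.27963 83.4407 range 288 308
308 120 163 | 310 123 234 | 312 124 228 | 314 125 226 | 316 127 223 | 318 128 229 | 320 129 217 | 322 130 227 | 324 131 233 | 326 132 232 | 328 113 40 | 330 113 28 | 332 114 20 |
```

View pics/m6.png

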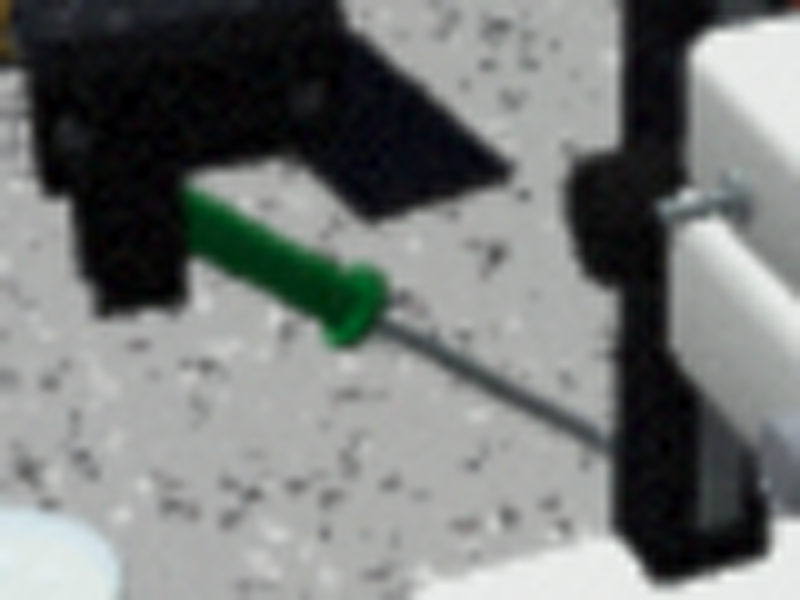

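The close-up shows the handle held near its end, with the green line sitting about 10 mm above the nominal pad centre and the shaft slope giving a tilt of about 50°. The tip works out about 0.121 m ahead of the grasp point and 0.090 m below it.

Call:
{"name": "send_rows", "arguments": {"deltas": [{"dx": 0.008,"dy": 0.013,"dz": -0.01,"yaw": 0.03},{"dx": 0.008,"dy": 0.013,"dz": -0.02,"yaw": 0.03},{"dx": 0.006,"dy": 0.012,"dz": -0.03,"yaw": 0.03},{"dx": 0.0,"dy": 0.0,"dz": -0.035,"yaw": 0.0},{"dx": 0.0,"dy": 0.0,"dz": -0.035,"yaw": 0.0}]}}

```text
time: 7.97
ee_pos: [0.4445, 0.025, 0.1892]
ee_rot: [-1.154, -1.343, 1.309]
ft_force: [0.9, -0.8, -0.9]
finger_gap: 0.0127
```

Call:
{"name": "send_rows", "arguments": {"deltas": [{"dx": 0.0,"dy": 0.0,"dz": -0.025,"yaw": 0.0},{"dx": 0.0,"dy": 0.0,"dz": -0.02,"yaw": 0.0},{"dx": 0.0,"dy": 0.0,"dz": -0.005,"yaw": 0.0},{"dx": 0.0,"dy": 0.0,"dz": 0.0,"yaw": 0.0}]}}

```text
time: 8.3
ee_pos: [0.4409, 0.0218, 0.1325]
ee_rot: [-1.151, -1.33, 1.306]
ft_force: [1.2, -0.4, -0.7]
finger_gap: 0.0126
```

```bash
cat >> h.py <<'E'
def tp():
    s=arm.state();R=Ro.from_rotvec(s['ee_rot']).as_matrix(); a=np.arctan2(R[1,0],R[0,0])-np.pi/2
    return s['ee_pos']+[.1207*np.cos(a),.1207*np.sin(a),-.0707]
E
python3 - <<'E'
from h import *
st();X=tp();print('tip',X,loc(X))
S=snap('side');print('pred crop tip',(proj(S,X)-[290,110])*8+3.5)
cv2.imwrite('pics/m7.png',cv2.resize(S['img'][110:185,290:390],(800,600),interpolation=cv2.INTER_CUBIC)[:,:,::-1])
E
```

```text
t 8.30 tcp [0.4409 0.0218 0.1325] jaw 1.716 (deg z-tool [ 0.02  0.   -1.  ]) F [ 1.2 -0.4 -0.7] gap 0.0126 q [-0.1   0.35  2.1   0.01  0.68 -1.82]
tip [0.56035965 0.03925679 0.06178355] [-0.11261385 -0.01389118]
pred crop tip [328.79766321 526.25668537]
```

View pics/m7.png

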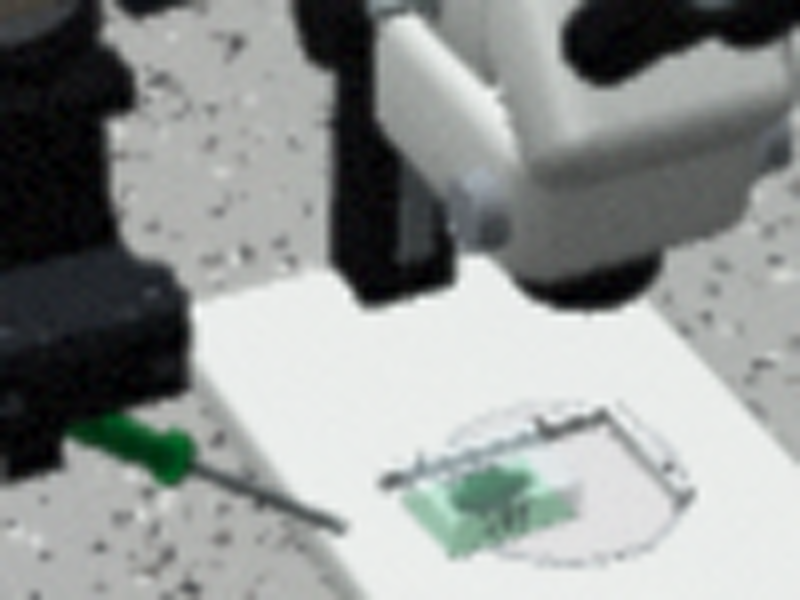

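The tip is at crop (340,526) against a prediction of (329,526), so the model is good to about 3 mm. The block and guide are still undisturbed.

Call:
{"name": "send_rows", "arguments": {"deltas": [{"dx": -0.001,"dy": 0.007,"dz": -0.01,"yaw": 0.024},{"dx": 0.0,"dy": 0.0,"dz": -0.005,"yaw": 0.0},{"dx": 0.0,"dy": 0.0,"dz": 0.0,"yaw": 0.0},{"dx": 0.0,"dy": 0.0,"dz": 0.0,"yaw": 0.0}]}}

```text
time: 8.68
ee_pos: [0.4425, 0.0272, 0.1222]
ee_rot: [-1.146, -1.35, 1.318]
ft_force: [-0.1, 0.2, -0.0]
finger_gap: 0.0126
```

Run:
```python
from h import *
st();X=tp();print('tip',X,loc(X))
```

```text
t 8.68 tcp [0.4425 0.0272 0.1222] jaw 1.737 (deg z-tool [ 0.03  0.   -1.  ]) F [-0.1  0.2 -0. ] gap 0.0126 q [-0.09  0.37  2.11  0.01  0.64 -1.83]
tip [0.56157321 0.04711661 0.05147718] [-0.11008804 -0.00634997]
```

Call:
{"name": "send_rows", "arguments": {"deltas": [{"dx": 0.01,"dy": 0.003,"dz": -0.003,"yaw": 0.0},{"dx": 0.01,"dy": 0.003,"dz": -0.001,"yaw": 0.0},{"dx": 0.006,"dy": 0.001,"dz": 0.0,"yaw": 0.0},{"dx": 0.0,"dy": 0.0,"dz": 0.0,"yaw": 0.0},{"dx": 0.0,"dy": 0.0,"dz": 0.0,"yaw": 0.0}]}}

```text
time: 9.1
ee_pos: [0.4735, 0.0344, 0.1205]
ee_rot: [-1.152, -1.353, 1.315]
ft_force: [0.5, 0.0, 0.0]
finger_gap: 0.0128
```

```bash
cat >> h.py <<'E'
def blk(S):
    m=cv2.inRange(cv2.cvtColor(S['img'],cv2.COLOR_RGB2HSV),(50,28,60),(95,255,255)); m[:150]=0;m[200:]=0;m[:,:335]=0;m[:,400:]=0
    ys,xs=np.nonzero(m); return len(xs),xs.min(),xs.max(),ys.min(),ys.max(),np.round([xs.mean(),ys.mean()],2)
E
python3 - <<'E'
from h import *
st();X=tp();print('tip',X,loc(X));S=snap('side');print(blk(S)); print(proj(S,X+[.003,0,0]))
E
```

```text
t 9.10 tcp [0.4735 0.0344 0.1205] jaw 1.735 (deg z-tool [ 0.03  0.   -1.  ]) F [0.5 0.  0. ] gap 0.0128 q [-0.07  0.41  2.04  0.01  0.66 -1.81]
tip [0.59254631 0.05414029 0.04975316] [-0.07837314 -0.00466765]
(150, np.int64(340), np.int64(361), np.int64(167), np.int64(179), array([350.56, 172.81]))
[340.12510583 173.54185995]
```

Call:
{"name": "send_rows", "arguments": {"deltas": [{"dx": 0.003,"dy": 0.0006,"dz": -0.001,"yaw": 0.0},{"dx": 0.003,"dy": 0.0006,"dz": -0.001,"yaw": 0.0},{"dx": 0.003,"dy": 0.0005,"dz": 0.0,"yaw": 0.0},{"dx": 0.003,"dy": 0.0005,"dz": 0.0,"yaw": 0.0},{"dx": 0.003,"dy": 0.0005,"dz": 0.0,"yaw": 0.0}]}}

```text
time: 9.57
ee_pos: [0.4883, 0.0373, 0.1181]
ee_rot: [-1.15, -1.351, 1.316]
ft_force: [-0.4, 0.8, 0.6]
finger_gap: 0.0123
```

Run:
```python
from h import *
st();X=tp();print('tip',X,loc(X));S=snap('side');print(blk(S)); print(proj(S,X+[.003,0,0]))
```

```text
t 9.57 tcp [0.4883 0.0373 0.1181] jaw 1.735 (deg z-tool [ 0.03  0.   -1.  ]) F [-0.4  0.8  0.6] gap 0.0123 q [-0.06  0.43  2.01  0.    0.68 -1.8 ]
tip [0.60743077 0.05696787 0.0473897 ] [-0.06322487 -0.00439901]
(146, np.int64(344), np.int64(363), np.int64(166), np.int64(178), array([353.36, 171.8 ]))
[344.35889776 172.81937033]
```

Call:
{"name": "send_rows", "arguments": {"deltas": [{"dx": 0.003,"dy": 0.0005,"dz": 0.0,"yaw": 0.0},{"dx": 0.003,"dy": 0.0005,"dz": 0.0,"yaw": 0.0},{"dx": 0.003,"dy": 0.0005,"dz": 0.0,"yaw": 0.0},{"dx": 0.003,"dy": 0.0005,"dz": 0.0,"yaw": 0.0},{"dx": 0.003,"dy": 0.0005,"dz": 0.0,"yaw": 0.0}]}}

```text
time: 10.03
ee_pos: [0.5051, 0.04, 0.1181]
ee_rot: [-1.15, -1.351, 1.316]
ft_force: [-0.8, 0.3, -0.0]
finger_gap: 0.013
```

Run:
```python
from h import *
st();X=tp();print('tip',X,loc(X));S=snap('side');print(blk(S)); print(proj(S,X+[.003,0,0]))
cv2.imwrite('pics/m8.png',cv2.resize(S['img'][130:190,320:400],(800,600),interpolation=cv2.INTER_CUBIC)[:,:,::-1])
```

```text
t 10.03 tcp [0.5051 0.04   0.1181] jaw 1.735 (deg z-tool [ 0.03  0.   -1.  ]) F [-0.8  0.3 -0. ] gap 0.0130 q [-0.05  0.45  1.97  0.    0.7  -1.79]
tip [0.62418988 0.05968697 0.04737582] [-0.04624732 -0.00455445]
(146, np.int64(348), np.int64(368), np.int64(164), np.int64(176), array([357.97, 170.17]))
[349.15897703 171.46417217]
```

View pics/m8.png

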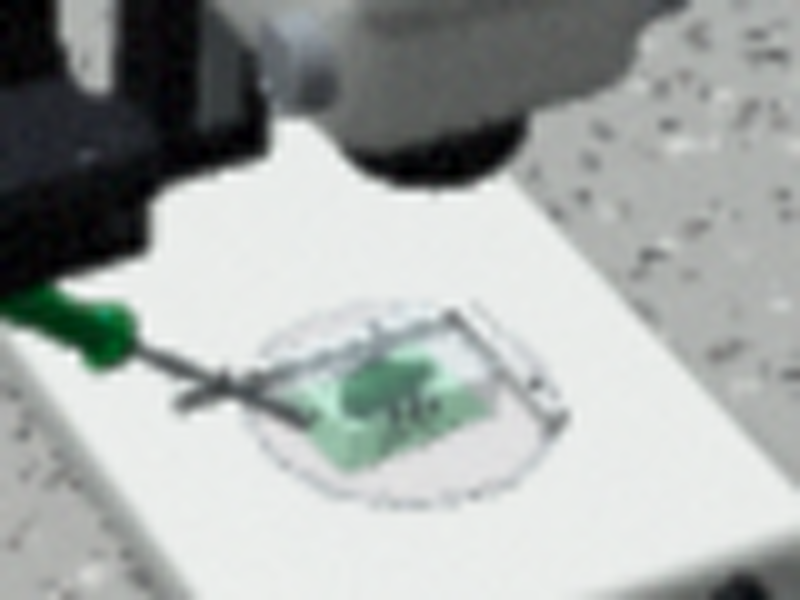

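The crop shows the ball on the block's rear face at (310,420), with the block parallel to the long leg. The gap to the end leg is about 11–13 mm.

Call:
{"name": "send_rows", "arguments": {"deltas": [{"dx": 0.002,"dy": 0.0004,"dz": 0.0,"yaw": 0.0},{"dx": 0.002,"dy": 0.0004,"dz": 0.0,"yaw": 0.0},{"dx": 0.002,"dy": 0.0004,"dz": 0.0,"yaw": 0.0},{"dx": 0.001,"dy": 0.0003,"dz": 0.0,"yaw": 0.0}]}}

```text
time: 10.42
ee_pos: [0.5134, 0.0417, 0.1181]
ee_rot: [-1.15, -1.351, 1.316]
ft_force: [-0.0, -0.4, -0.3]
finger_gap: 0.0128
```

Run:
```python
from h import *
st();X=tp();print('tip',X,loc(X));S=snap('side');print(blk(S)); print(proj(S,X+[.003,0,0]))
```

```text
t 10.42 tcp [0.5134 0.0417 0.1181] jaw 1.735 (deg z-tool [ 0.03  0.   -1.  ]) F [-0.  -0.4 -0.3] gap 0.0128 q [-0.05  0.46  1.95  0.    0.71 -1.79]
tip [0.63243293 0.06136417 0.04736478] [-0.03783934 -0.00429601]
(149, np.int64(335), np.int64(370), np.int64(160), np.int64(175), array([359.43, 169.12]))
[351.47454586 170.73668928]
```

```bash
sed -i 's/m\[:,:335\]=0/m[:,:345]=0/' h.py
python3 - <<'E'
from h import *
S=snap('side');print(blk(S))
E
```

```text
(149, np.int64(350), np.int64(370), np.int64(163), np.int64(175), array([360.15, 169.23]))
```

Call:
{"name": "send_rows", "arguments": {"deltas": [{"dx": 0.001,"dy": 0.0002,"dz": 0.0,"yaw": 0.0},{"dx": 0.001,"dy": 0.0002,"dz": 0.0,"yaw": 0.0},{"dx": 0.001,"dy": 0.0002,"dz": 0.0,"yaw": 0.0}]}}

```text
time: 10.77
ee_pos: [0.5156, 0.0423, 0.118]
ee_rot: [-1.149, -1.35, 1.317]
ft_force: [-4.2, -0.4, 1.8]
finger_gap: 0.0125
```

Run:
```python
from h import *
st();X=tp();print('tip',X,loc(X));S=snap('side');print(blk(S)); print(proj(S,X+[.003,0,0]))
```

```text
t 10.77 tcp [0.5156 0.0423 0.118 ] jaw 1.735 (deg z-tool [ 0.03  0.   -1.  ]) F [-4.2 -0.4  1.8] gap 0.0125 q [-0.05  0.46  1.94  0.    0.71 -1.78]
tip [0.63463608 0.06200351 0.04727365] [-0.03555979 -0.00403862]
(148, np.int64(350), np.int64(370), np.int64(163), np.int64(175), array([360.4 , 169.37]))
[352.07240184 170.52718897]
```

Contact force has risen to about 4 N, so the block is against the stop. I'll back off and look.

Call:
{"name": "send_rows", "arguments": {"deltas": [{"dx": -0.004,"dy": -0.0007,"dz": 0.0,"yaw": 0.0},{"dx": -0.008,"dy": -0.0014,"dz": 0.0,"yaw": 0.0},{"dx": -0.008,"dy": -0.0014,"dz": 0.0,"yaw": 0.0},{"dx": 0.0,"dy": 0.0,"dz": 0.0,"yaw": 0.0}]}}

```text
time: 11.15
ee_pos: [0.4942, 0.0386, 0.1179]
ee_rot: [-1.15, -1.351, 1.316]
ft_force: [0.1, -0.2, -0.3]
finger_gap: 0.013
```

Run:
```python
from h import *
st();S=snap('side');print(blk(S))
cv2.imwrite('pics/m9.png',cv2.resize(S['img'][150:186,340:388],(800,600),interpolation=cv2.INTER_CUBIC)[:,:,::-1])
```

```text
t 11.15 tcp [0.4942 0.0386 0.1179] jaw 1.735 (deg z-tool [ 0.03  0.   -1.  ]) F [ 0.1 -0.2 -0.3] gap 0.0130 q [-0.06  0.43  1.99  0.    0.68 -1.8 ]
(152, np.int64(350), np.int64(370), np.int64(163), np.int64(175), array([360.16, 169.33]))
```

View pics/m9.png

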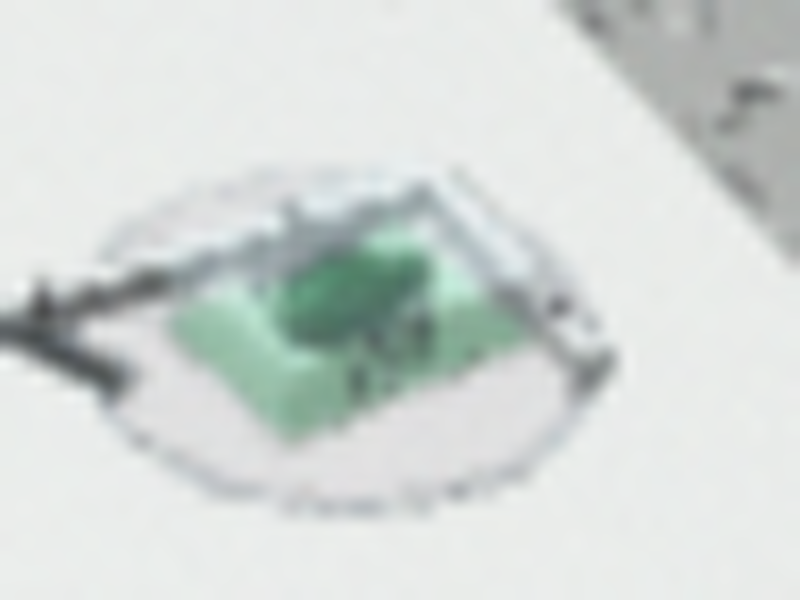

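The block's far lower corner meets the end leg at (530,330), and the card's right edge runs along the leg. I'll check squareness numerically.

Run:
```python
from h import *
np.set_printoptions(precision=4,suppress=True)
S=snap('side')
a=cv2.imread('pics/side0.png')[:,:,::-1]
def edge(img,x0,x1,ylo):
    h=cv2.cvtColor(img,cv2.COLOR_RGB2LAB).astype(float)[:,:,1]  # a channel: green low
    pts=[]
    for x in range(x0,x1):
        col=h[:,x]; bg=np.median(col[180:184])
        ys=np.arange(160,182); v=bg-col[160:182]
        k=np.nonzero(v>6)[0]
        if len(k)==0: continue
        k=k[-1]; y=ys[k]+(v[k]-6)/(v[k]-v[k+1]+1e-9); pts.append((x,y))
    return np.array(pts,np.float32)
for n,img,x0,x1 in(('start',a,347,360),('now',S['img'],358,371)):
    p=edge(img,x0,x1,0); 
    W=np.array([loc(plane(S,u,v,.037)) for u,v in p]); vx,vy,cx,cy=cv2.fitLine(W.astype(np.float32),cv2.DIST_HUBER,0,.001,.001).ravel()
    print(n,'front edge yaw rel mic',np.arctan(vy/vx),'centre',cx,cy); print(p.T)
f=lambda x,y:(340+x/16.667-.47,150+y/16.667-.47)
for n,p,z in(('near corner',(290,442),.036),('far corner',(530,335),.036),('left top',(165,320),.056),('leg end',(600,378),.036),('leg corner',(430,193),.0405),('long start',(30,315),.0405)): print(n,loc(plane(S,*f(*p),z)))
```

```text
start front edge yaw rel mic 0.06793841 centre -0.039120175 -0.02363647
[[347.     348.     349.     350.     351.     352.     353.     354.
  355.     356.     357.     358.     359.    ]
 [179.0833 178.875  178.2857 178.1667 177.75   177.3125 177.0833 176.6364
  176.3    175.9    175.5417 175.2222 175.1429]]
now front edge yaw rel mic 0.13296846 centre 0.0013137097 -0.020777026
[[358.     359.     360.     361.     362.     363.     364.     365.
  366.     367.     368.     369.     370.    ]
 [175.6    175.1429 174.8182 174.2778 173.8    173.3333 172.9375 172.6154
  172.25   171.7692 171.4    171.1429 170.5833]]
near corner [-0.0243 -0.0235]
far corner [ 0.0335 -0.0139]
left top [-0.0415 -0.0024]
leg end [ 0.0395 -0.0309]
leg corner [0.034  0.0285]
long start [-0.0555  0.0263]
```

Run:
```python
from h import *
np.set_printoptions(precision=4,suppress=True)
S=snap('side'); now=S['img']; a=cv2.imread('pics/side0.png')[:,:,::-1]
up=lambda x,y:np.array([333+x/10-.45,155+y/10-.45])
def line(img,p,q,n,half=2.5):
    d=(q-p)/np.linalg.norm(q-p); nn=np.array([-d[1],d[0]]); out=[]
    g=cv2.cvtColor(img,cv2.COLOR_RGB2GRAY).astype(np.float32)
    o=np.arange(-half,half+.01,.1)
    for t in np.linspace(.08,.92,n):
        c=p+t*(q-p); X=(c[None]+o[:,None]*nn).astype(np.float32)
        v=cv2.remap(g,X[:,:1].copy(),X[:,1:].copy(),cv2.INTER_LINEAR).ravel(); w=np.clip(np.percentile(v,80)-v-8,0,None)
        if w.sum()>20: out.append(c+nn*(w*o).sum()/w.sum())
    return np.array(out)
for im,nm in((a,'start'),(now,'now')):
  for n,p,q in(('long',up(60,150),up(320,70)),('end',up(328,72),up(425,168))):
    P=line(im,p,q,25); W=np.array([loc(plane(S,u,v,.0405)) for u,v in P]).astype(np.float32)
    vx,vy,cx,cy=cv2.fitLine(W,cv2.DIST_HUBER,0,.0005,.001).ravel()
    ang=np.arctan2(vy,vx); ang=(ang if n=='long' else ang-np.pi/2); ang=(ang+np.pi/2)%np.pi-np.pi/2
    r=np.abs((W[:,0]-cx)*vy-(W[:,1]-cy)*vx)
    print(nm,n,len(P),'yaw',ang,'at',cx,cy,'res',r.mean())
```

```text
start long 25 yaw 0.06096399 at -0.018870378 0.023953145 res 0.0015201984
start end 25 yaw 0.066008806 at 0.033040427 -0.005815951 res 0.0007244825
now long 25 yaw -0.029801726 at -0.015290392 0.022580791 res 0.001150702
now end 25 yaw 0.10905743 at 0.031829335 -0.004866788 res 0.0011635036
```

The guide's yaw is about 0.063 relative to the microscope, but the block's front edge reads about 0.13. The +y side probably lags by about 3 mm, held by friction. I'll push again gently, nearer the +y side of the rear face, which does no harm if it's already flush.

Call:
{"name": "send_rows", "arguments": {"deltas": [{"dx": -0.003,"dy": 0.006,"dz": 0.0,"yaw": 0.0},{"dx": -0.001,"dy": 0.006,"dz": 0.0,"yaw": 0.0},{"dx": 0.0,"dy": 0.0,"dz": 0.0,"yaw": 0.0},{"dx": 0.0,"dy": 0.0,"dz": 0.0,"yaw": 0.0}]}}

```text
time: 11.63
ee_pos: [0.4922, 0.052, 0.1182]
ee_rot: [-1.152, -1.353, 1.315]
ft_force: [-0.1, 0.1, -0.6]
finger_gap: 0.0127
```

Run:
```python
from h import *
st();X=tp();print('tip',X,loc(X));S=snap('side');print(blk(S)); p=proj(S,X+[.003,0,0]); print(p)
g=cv2.cvtColor(S['img'],cv2.COLOR_RGB2GRAY);x,y=p.astype(int);print(x-10,y-7);print(g[y-7:y+7,x-10:x+10])
```

```text
t 11.63 tcp [0.4922 0.052  0.1182] jaw 1.735 (deg z-tool [ 0.03  0.   -1.  ]) F [-0.1  0.1 -0.6] gap 0.0127 q [-0.03  0.43  2.    0.    0.68 -1.77]
tip [0.61131356 0.07171879 0.04754754] [-0.05690245  0.00948237]
(153, np.int64(350), np.int64(370), np.int64(163), np.int64(175), array([360.28, 169.25]))
[344.20960423 169.72638845]
334 162
[[235 235 235 235 236 235 234 236 234 234 235 235 234 233 231 219 211 219
  222 218]
 [230 233 236 235 235 235 234 236 234 236 235 235 231 215 211 215 222 223
  224 227]
 [171 214 231 234 234 236 235 236 237 234 234 232 213 206 218 210 225 232
  226 226]
 [ 98 121 163 210 228 233 232 235 233 234 233 225 200 214 218 223 215 190
  165 172]
 [157 128 104 113 137 169 213 227 204 228 227 221 228 188 133 122 145 148
  160 186]
 [228 224 190 127  92  92 119 150 118 189 171 127 132 115 107 116 145 160
  202 214]
 [235 234 230 213 165 126 104  83  72 108 108 103 112 161 188 199 184 179
  188 194]
 [236 235 233 198 123  86  92  90  99  89  83 126 154 211 215 203 176 177
  177 182]
 [235 236 231 164 104 116 147 175 218 183 115 117 185 221 223 218 187 169
  177 177]
 [235 236 234 210 183 223 228 231 234 229 198 189 213 222 223 221 216 186
  175 176]
 [236 235 235 233 231 235 235 234 235 232 214 203 221 222 225 223 220 218
  207 179]
 [236 234 235 235 234 236 234 235 235 235 231 216 210 223 224 223 224 222
  222 211]
 [236 234 234 235 235 235 236 234 236 235 234 229 193 219 222 221 223 223
  222 221]
 [236 235 235 235 235 235 236 236 235 235 236 234 218 202 217 219 225 223
  223 223]]
```

Call:
{"name": "send_rows", "arguments": {"deltas": [{"dx": 0.003,"dy": 0.0005,"dz": 0.0,"yaw": 0.0},{"dx": 0.003,"dy": 0.0005,"dz": 0.0,"yaw": 0.0},{"dx": 0.003,"dy": 0.0005,"dz": 0.0,"yaw": 0.0},{"dx": 0.002,"dy": 0.0003,"dz": 0.0,"yaw": 0.0},{"dx": 0.001,"dy": 0.0002,"dz": 0.0,"yaw": 0.0}]}}

```text
time: 12.1
ee_pos: [0.5059, 0.0542, 0.1182]
ee_rot: [-1.152, -1.353, 1.315]
ft_force: [-0.1, -0.6, -0.6]
finger_gap: 0.0129
```

Call:
{"name": "send_rows", "arguments": {"deltas": [{"dx": 0.0015,"dy": 0.0003,"dz": 0.0,"yaw": 0.0},{"dx": 0.0015,"dy": 0.0003,"dz": 0.0,"yaw": 0.0},{"dx": 0.001,"dy": 0.0002,"dz": 0.0,"yaw": 0.0}]}}

```text
time: 12.35
ee_pos: [0.5104, 0.0549, 0.118]
ee_rot: [-1.152, -1.353, 1.315]
ft_force: [-0.1, -0.2, 0.2]
finger_gap: 0.0129
```

Run:
```python
from h import *
st();X=tp();print('tip',X,loc(X));S=snap('side');print(blk(S))
```

```text
t 12.35 tcp [0.5104 0.0549 0.118 ] jaw 1.734 (deg z-tool [ 0.03  0.   -1.  ]) F [-0.1 -0.2  0.2] gap 0.0129 q [-0.02  0.45  1.95  0.    0.7  -1.76]
tip [0.62945187 0.07454654 0.04733576] [-0.03854721  0.00920067]
(151, np.int64(351), np.int64(370), np.int64(163), np.int64(175), array([360.2 , 169.23]))
```

Call:
{"name": "send_rows", "arguments": {"deltas": [{"dx": 0.001,"dy": 0.0002,"dz": 0.0,"yaw": 0.0},{"dx": 0.001,"dy": 0.0002,"dz": 0.0,"yaw": 0.0}]}}

```text
time: 12.57
ee_pos: [0.5117, 0.0553, 0.1179]
ee_rot: [-1.151, -1.351, 1.316]
ft_force: [-3.4, -0.9, 0.9]
finger_gap: 0.0129
```

Call:
{"name": "send_rows", "arguments": {"deltas": [{"dx": 0.001,"dy": 0.0002,"dz": 0.0,"yaw": 0.0},{"dx": 0.001,"dy": 0.0002,"dz": 0.0,"yaw": 0.0}]}}

```text
time: 12.73
ee_pos: [0.5128, 0.0558, 0.1177]
ee_rot: [-1.149, -1.35, 1.317]
ft_force: [-4.6, 0.6, 2.0]
finger_gap: 0.0127
```

Run:
```python
from h import *
st();X=tp();print('tip',X,loc(X));S=snap('side');print(blk(S))
```

```text
t 12.73 tcp [0.5128 0.0558 0.1177] jaw 1.735 (deg z-tool [ 0.03  0.   -1.  ]) F [-4.6  0.6  2. ] gap 0.0127 q [-0.02  0.46  1.95  0.    0.71 -1.76]
tip [0.63188067 0.07546799 0.04700981] [-0.03599753  0.00969793]
(149, np.int64(351), np.int64(371), np.int64(163), np.int64(175), array([360.77, 169.  ]))
```

Call:
{"name": "send_rows", "arguments": {"deltas": [{"dx": -0.004,"dy": -0.0007,"dz": 0.0,"yaw": 0.0},{"dx": -0.01,"dy": -0.0017,"dz": 0.0,"yaw": 0.0},{"dx": -0.015,"dy": -0.003,"dz": 0.0,"yaw": 0.0},{"dx": -0.015,"dy": -0.003,"dz": 0.0,"yaw": 0.0},{"dx": 0.0,"dy": 0.0,"dz": 0.0,"yaw": 0.0}]}}

```text
time: 13.2
ee_pos: [0.467, 0.047, 0.1176]
ee_rot: [-1.152, -1.353, 1.315]
ft_force: [1.1, 0.7, -1.0]
finger_gap: 0.0126
```

```bash
cat > e.py <<'E'
from h import *
np.set_printoptions(precision=3,suppress=True)
a=cv2.imread('pics/side0.png')[:,:,::-1]
def edge(img,x0,x1):
    h=cv2.cvtColor(img,cv2.COLOR_RGB2LAB).astype(float)[:,:,1]; pts=[]
    for x in range(x0,x1):
        bg=np.median(h[180:184,x]); v=bg-h[160:182,x]; k=np.nonzero(v>6)[0]
        if len(k): k=k[-1]; pts.append((x,160+k+(v[k]-6)/(v[k]-v[k+1]+1e-9)))
    return np.array(pts)
S=snap('side');print(blk(S));n=S['img'].astype(float)
for i in range(3): n+=snap('side')['img']
n=(n/4).astype(np.uint8)
for nm,im,x0,x1 in(('start',a,348,359),('now',n,358,369)):
    W=np.array([loc(plane(S,u,v,.037)) for u,v in edge(im,x0,x1)]).astype(np.float32)
    vx,vy,cx,cy=cv2.fitLine(W,cv2.DIST_HUBER,0,.001,.001).ravel(); print(nm,np.arctan(vy/vx),cx,cy)
    # rear edge: left boundary of green per row
    h=cv2.cvtColor(im,cv2.COLOR_RGB2LAB).astype(float)[:,:,1]
    q=[]
    for y in (range(172,179) if nm=='start' else range(169,175)):
        v=np.median(h[180:184,345:375])-h[y,335:375]; k=np.nonzero(v>6)[0][0]; q.append((335+k-(v[k]-6)/(v[k]-v[k-1]+1e-9),y))
    W=np.array([loc(plane(S,u,v,.037)) for u,v in q]).astype(np.float32); vx,vy,cx,cy=cv2.fitLine(W,cv2.DIST_HUBER,0,.001,.001).ravel(); print('  rear',np.arctan(-vx/vy),cx,cy)
cv2.imwrite('pics/m10.png',cv2.resize(n[150:186,340:388],(800,600),interpolation=cv2.INTER_CUBIC)[:,:,::-1])
E
python3 e.py
```

```text
(151, np.int64(350), np.int64(370), np.int64(163), np.int64(175), array([360.65, 168.81]))
start 0.084037274 -0.036968865 -0.023600424
  rear 0.044869974 -0.065785386 -0.000637477
now 0.09297415 -0.00018760306 -0.02014211
  rear 0.09872599 -0.028142305 0.0017825292
```

Call:
{"name": "send_rows", "arguments": {"deltas": [{"dx": 0.008,"dy": 0.006,"dz": 0.0,"yaw": 0.0},{"dx": 0.012,"dy": 0.003,"dz": 0.0,"yaw": 0.0},{"dx": 0.01,"dy": 0.002,"dz": 0.0,"yaw": 0.0},{"dx": 0.0,"dy": 0.0,"dz": 0.0,"yaw": 0.0},{"dx": 0.0,"dy": 0.0,"dz": 0.0,"yaw": 0.0}]}}

```text
time: 13.82
ee_pos: [0.506, 0.0603, 0.1179]
ee_rot: [-1.156, -1.357, 1.313]
ft_force: [0.4, 0.1, -0.2]
finger_gap: 0.0122
```

Run:
```python
from h import *
st();X=tp();print('tip',X,loc(X))
```

```text
t 13.82 tcp [0.506  0.0603 0.1179] jaw 1.735 (deg z-tool [ 0.04  0.   -1.  ]) F [ 0.4  0.1 -0.2] gap 0.0122 q [-0.01  0.45  1.97  0.    0.69 -1.75]
tip [0.62506705 0.07995111 0.04721438] [-0.04195446  0.01526918]
```

Call:
{"name": "send_rows", "arguments": {"deltas": [{"dx": 0.001,"dy": -0.001,"dz": 0.0,"yaw": 0.0},{"dx": 0.001,"dy": 0.0,"dz": 0.0,"yaw": 0.0},{"dx": 0.001,"dy": 0.0002,"dz": 0.0,"yaw": 0.0}]}}

```text
time: 14.07
ee_pos: [0.5089, 0.0598, 0.1175]
ee_rot: [-1.155, -1.356, 1.313]
ft_force: [-0.3, 0.5, -0.3]
finger_gap: 0.0127
```

Call:
{"name": "send_rows", "arguments": {"deltas": [{"dx": 0.001,"dy": 0.0002,"dz": 0.0,"yaw": 0.0},{"dx": 0.001,"dy": 0.0002,"dz": 0.0,"yaw": 0.0}]}}

```text
time: 14.23
ee_pos: [0.5105, 0.0601, 0.1175]
ee_rot: [-1.155, -1.356, 1.314]
ft_force: [-2.2, 0.1, 0.2]
finger_gap: 0.0124
```

Run:
```python
from h import *
st();X=tp();print('tip',X,loc(X))
```

```text
t 14.23 tcp [0.5105 0.0601 0.1175] jaw 1.735 (deg z-tool [ 0.04  0.   -1.  ]) F [-2.2  0.1  0.2] gap 0.0124 q [-0.01  0.45  1.96  0.    0.7  -1.75]
tip [0.62957153 0.07981864 0.04683446] [-0.03753732  0.01437653]
```

Call:
{"name": "send_rows", "arguments": {"deltas": [{"dx": 0.001,"dy": 0.0002,"dz": 0.0,"yaw": 0.0},{"dx": 0.001,"dy": 0.0002,"dz": 0.0,"yaw": 0.0}]}}

```text
time: 14.4
ee_pos: [0.5119, 0.0605, 0.1175]
ee_rot: [-1.154, -1.355, 1.314]
ft_force: [-2.2, -0.2, -0.4]
finger_gap: 0.0125
```

Call:
{"name": "send_rows", "arguments": {"deltas": [{"dx": -0.004,"dy": -0.0007,"dz": 0.0,"yaw": 0.0},{"dx": -0.01,"dy": -0.0017,"dz": 0.0,"yaw": 0.0},{"dx": -0.02,"dy": -0.005,"dz": 0.0,"yaw": 0.0},{"dx": -0.02,"dy": -0.005,"dz": 0.0,"yaw": 0.0},{"dx": 0.0,"dy": 0.0,"dz": 0.0,"yaw": 0.0}]}}

```text
time: 14.82
ee_pos: [0.4542, 0.0476, 0.1172]
ee_rot: [-1.154, -1.356, 1.314]
ft_force: [-0.0, -0.3, -0.2]
finger_gap: 0.0124
```

```bash
python3 e.py
python3 - <<'E'
from h import *
st();X=tp();print('tip',X,loc(X))
E
```

```text
(152, np.int64(351), np.int64(371), np.int64(163), np.int64(174), array([360.85, 168.82]))
start 0.084037274 -0.036968865 -0.023600424
  rear 0.044869974 -0.065785386 -0.000637477
now 0.053120874 0.0011561265 -0.019655395
  rear 0.03934224 -0.027361847 0.0014358218
t 15.02 tcp [0.4587 0.0479 0.1176] jaw 1.735 (deg z-tool [ 0.04  0.   -1.  ]) F [-0.  -0.2 -0.3] gap 0.0126 q [-0.04  0.39  2.08  0.    0.63 -1.78]
tip [0.57776756 0.06768885 0.04690119] [-0.09064668  0.01118592]
```

Call:
{"name": "send_rows", "arguments": {"deltas": [{"dx": 0.014,"dy": 0.004,"dz": 0.0,"yaw": 0.0},{"dx": 0.014,"dy": 0.004,"dz": 0.0,"yaw": 0.0},{"dx": 0.012,"dy": 0.003,"dz": 0.0,"yaw": 0.0},{"dx": 0.002,"dy": 0.0,"dz": 0.0,"yaw": 0.0},{"dx": 0.0,"dy": 0.0,"dz": 0.0,"yaw": 0.0}]}}

```text
time: 15.43
ee_pos: [0.5051, 0.0598, 0.1176]
ee_rot: [-1.159, -1.36, 1.312]
ft_force: [-0.3, -0.3, 0.0]
finger_gap: 0.0125
```

Call:
{"name": "send_rows", "arguments": {"deltas": [{"dx": 0.0015,"dy": 0.0002,"dz": 0.0,"yaw": 0.0},{"dx": 0.0015,"dy": 0.0002,"dz": 0.0,"yaw": 0.0},{"dx": 0.0015,"dy": 0.0002,"dz": 0.0,"yaw": 0.0}]}}

```text
time: 15.68
ee_pos: [0.5088, 0.0604, 0.1172]
ee_rot: [-1.158, -1.36, 1.313]
ft_force: [-0.4, -0.7, -0.5]
finger_gap: 0.0128
```

Call:
{"name": "send_rows", "arguments": {"deltas": [{"dx": 0.001,"dy": 0.0002,"dz": 0.0,"yaw": 0.0},{"dx": 0.001,"dy": 0.0002,"dz": 0.0,"yaw": 0.0}]}}

```text
time: 15.85
ee_pos: [0.5106, 0.0607, 0.1172]
ee_rot: [-1.158, -1.359, 1.312]
ft_force: [-0.5, 0.5, -0.2]
finger_gap: 0.013
```

Call:
{"name": "send_rows", "arguments": {"deltas": [{"dx": 0.001,"dy": 0.0002,"dz": 0.0,"yaw": 0.0}]}}

```text
time: 15.93
ee_pos: [0.5114, 0.0608, 0.1173]
ee_rot: [-1.158, -1.359, 1.313]
ft_force: [-1.7, 0.1, 0.9]
finger_gap: 0.0124
```

Call:
{"name": "send_rows", "arguments": {"deltas": [{"dx": 0.001,"dy": 0.0002,"dz": 0.0,"yaw": 0.0}]}}

```text
time: 16.02
ee_pos: [0.5121, 0.061, 0.1172]
ee_rot: [-1.157, -1.358, 1.313]
ft_force: [-2.0, 0.0, 0.7]
finger_gap: 0.0126
```

Call:
{"name": "send_rows", "arguments": {"deltas": [{"dx": 0.001,"dy": 0.0002,"dz": 0.0,"yaw": 0.0}]}}

```text
time: 16.1
ee_pos: [0.5127, 0.0612, 0.1172]
ee_rot: [-1.156, -1.358, 1.313]
ft_force: [-2.8, 0.1, 2.3]
finger_gap: 0.0127
```

Call:
{"name": "send_rows", "arguments": {"deltas": [{"dx": 0.001,"dy": 0.0002,"dz": 0.0,"yaw": 0.0}]}}

```text
time: 16.18
ee_pos: [0.5131, 0.0614, 0.1171]
ee_rot: [-1.155, -1.357, 1.314]
ft_force: [-5.2, -0.4, 2.9]
finger_gap: 0.0126
```

Call:
{"name": "send_rows", "arguments": {"deltas": [{"dx": -0.004,"dy": -0.0007,"dz": 0.0,"yaw": 0.0},{"dx": -0.01,"dy": -0.0017,"dz": 0.0,"yaw": 0.0},{"dx": -0.02,"dy": -0.005,"dz": 0.0,"yaw": 0.0},{"dx": -0.025,"dy": -0.005,"dz": 0.0,"yaw": 0.0},{"dx": 0.0,"dy": 0.0,"dz": 0.0,"yaw": 0.0}]}}

```text
time: 16.6
ee_pos: [0.451, 0.0486, 0.1168]
ee_rot: [-1.157, -1.359, 1.313]
ft_force: [0.6, 0.1, -0.2]
finger_gap: 0.0126
```

```bash
python3 e.py
python3 - <<'E'
from h import *
st();X=tp();print('tip',X,loc(X))
S=snap('side');p=proj(S,X);x,y=p.astype(int);print(p);g=cv2.cvtColor(S['img'],cv2.COLOR_RGB2GRAY);print(x-8,y-6);print(g[y-6:y+7,x-8:x+10])
E
```

```text
(152, np.int64(351), np.int64(371), np.int64(163), np.int64(174), array([360.79, 168.7 ]))
start 0.084037274 -0.036968865 -0.023600424
  rear 0.044869974 -0.065785386 -0.000637477
now 0.030051142 0.0001584558 -0.019487454
  rear 0.01097925 -0.026630541 0.0011109657
t 16.80 tcp [0.4563 0.0489 0.1173] jaw 1.736 (deg z-tool [ 0.04  0.   -1.  ]) F [ 0.5  0.1 -0.2] gap 0.0128 q [-0.04  0.39  2.09  0.    0.62 -1.78]
tip [0.57531844 0.06877765 0.04658934] [-0.09287628  0.01267337]
[332.70615697 172.44243641]
324 166
[[229 231 235 235 235 236 235 235 234 236 236 235 234 236 236 233 235 232]
 [135 170 214 231 235 235 236 236 234 236 235 234 236 234 234 223 231 226]
 [ 83  92 124 164 212 230 231 234 236 236 235 236 234 229 230 219 220 162]
 [135 135 120 101 114 132 170 214 230 231 233 234 232 201 142 119 130 110]
 [160 182 207 189 133 107 103 119 154 172 208 203 228 168 107 116 148 177]
 [156 171 206 228 227 222 190 132 101  97 115 159 227 211 184 222 228 230]
 [151 163 180 216 233 235 232 223 189 156 110 131 209 231 231 235 234 234]
 [156 154 163 190 221 234 236 235 231 227 202 225 232 235 235 234 235 235]
 [170 158 161 169 202 229 234 236 236 235 233 236 235 237 236 234 234 235]
 [170 145 144 158 177 211 233 235 237 237 235 236 235 236 236 236 235 235]
 [174 162 138 148 164 185 217 235 234 235 236 235 236 237 235 236 236 236]
 [168 135 131 148 155 170 195 225 235 235 236 236 235 237 236 236 236 235]
 [157 150 162 124 140 160 173 204 230 235 235 236 236 236 236 235 236 237]]
```

View pics/m10.png

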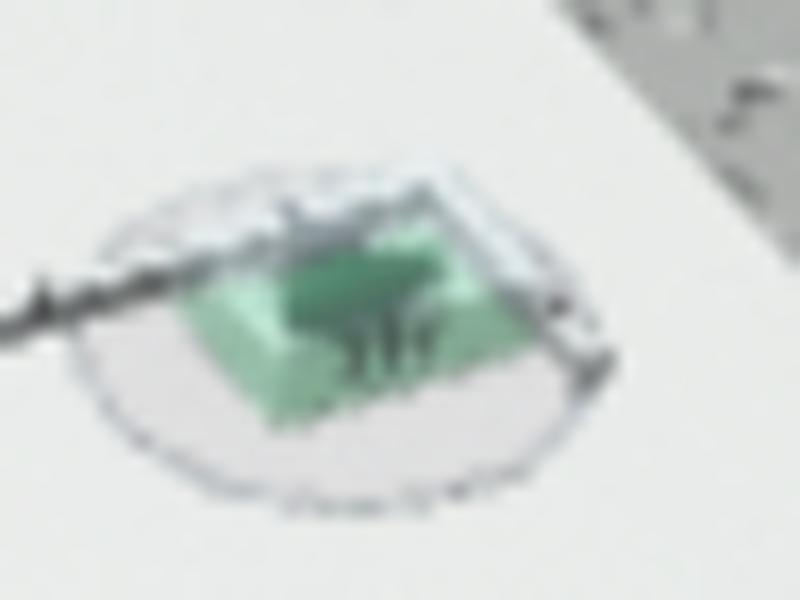

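The block's front edge slope (−0.319) now equals that of the long leg (−0.317), and its far corner is on the end leg, so it's flush. The probe goes back to the rack next.

Call:
{"name": "send_rows", "arguments": {"deltas": [{"dx": -0.02,"dy": -0.005,"dz": 0.01,"yaw": 0.0},{"dx": -0.015,"dy": -0.005,"dz": 0.035,"yaw": 0.0},{"dx": 0.0,"dy": 0.0,"dz": 0.041,"yaw": 0.0},{"dx": 0.0,"dy": 0.0,"dz": 0.041,"yaw": 0.0},{"dx": 0.0,"dy": -0.01,"dz": 0.038,"yaw": 0.0}]}}

```text
time: 17.27
ee_pos: [0.4188, 0.0297, 0.2816]
ee_rot: [-1.148, -1.354, 1.318]
ft_force: [1.2, -0.4, 0.2]
finger_gap: 0.0126
```

Call:
{"name": "send_rows", "arguments": {"deltas": [{"dx": -0.005,"dy": -0.03,"dz": 0.01,"yaw": -0.04},{"dx": -0.006,"dy": -0.033,"dz": 0.0,"yaw": -0.04},{"dx": -0.006,"dy": -0.033,"dz": 0.0,"yaw": -0.04},{"dx": -0.006,"dy": -0.033,"dz": 0.0,"yaw": -0.04},{"dx": -0.006,"dy": -0.033,"dz": 0.0,"yaw": -0.04}]}}

```text
time: 17.68
ee_pos: [0.394, -0.1356, 0.3031]
ee_rot: [-1.267, -1.218, 1.17]
ft_force: [0.4, -0.0, 0.0]
finger_gap: 0.0128
```

Call:
{"name": "send_rows", "arguments": {"deltas": [{"dx": -0.006,"dy": -0.033,"dz": 0.0,"yaw": -0.04},{"dx": -0.006,"dy": -0.033,"dz": 0.0,"yaw": -0.04},{"dx": -0.006,"dy": -0.033,"dz": 0.0,"yaw": -0.04},{"dx": -0.005,"dy": -0.02,"dz": 0.0,"yaw": -0.04},{"dx": 0.0,"dy": -0.005,"dz": 0.0,"yaw": -0.03}]}}

```text
time: 18.1
ee_pos: [0.37, -0.2712, 0.3041]
ee_rot: [-1.361, -1.063, 1.023]
ft_force: [-0.9, -0.2, -1.5]
finger_gap: 0.0128
```

Call:
{"name": "send_rows", "arguments": {"deltas": [{"dx": 0.0,"dy": 0.0,"dz": 0.0,"yaw": 0.0}]}}

```text
time: 18.18
ee_pos: [0.3702, -0.2725, 0.3039]
ee_rot: [-1.362, -1.06, 1.02]
ft_force: [-0.6, 0.6, -0.2]
finger_gap: 0.0128
```

```bash
sed -i 's/\[.1207\*np.cos(a),.1207\*np.sin(a),-.0707\]/[.124*np.cos(a),.124*np.sin(a),-.0685]/' h.py
python3 - <<'E'
from h import *
st();X=tp();print('tip',X)
E
```

```text
t 18.18 tcp [ 0.3702 -0.2725  0.3039] jaw 1.333 (deg z-tool [ 0.05 -0.02 -1.  ]) F [-0.6  0.6 -0.2] gap 0.0128 q [-0.79  0.14  1.84  0.02  1.11 -2.13]
tip [ 0.49069545 -0.30165572  0.23538828]
```

Call:
{"name": "send_rows", "arguments": {"deltas": [{"dx": -0.005,"dy": -0.006,"dz": -0.01,"yaw": 0.0},{"dx": -0.004,"dy": -0.006,"dz": -0.03,"yaw": 0.0},{"dx": 0.0,"dy": 0.0,"dz": -0.03,"yaw": 0.0},{"dx": 0.0,"dy": 0.0,"dz": -0.018,"yaw": 0.0},{"dx": 0.0,"dy": 0.0,"dz": 0.0,"yaw": 0.0}]}}

```text
time: 18.6
ee_pos: [0.3637, -0.2816, 0.2145]
ee_rot: [-1.365, -1.067, 1.025]
ft_force: [-0.1, 0.9, -0.5]
finger_gap: 0.0125
```

Call:
{"name": "send_rows", "arguments": {"deltas": [{"dx": 0.0,"dy": 0.0,"dz": 0.0,"yaw": 0.0},{"dx": 0.0,"dy": 0.0,"dz": 0.0,"yaw": 0.0}]}}

```text
time: 18.77
ee_pos: [0.3647, -0.2801, 0.2151]
ee_rot: [-1.362, -1.07, 1.027]
ft_force: [0.4, -0.2, -0.1]
finger_gap: 0.0124
```

```bash
cat > sh.py <<'E'
from h import *
st();X=tp();print('tip',X)
n=sum(snap('side')['img'].astype(float) for i in range(3))/3; S=snap('side')
p=proj(S,X); h=proj(S,(.4815,-.3142,.119));print('tip px',p,'hole px',h)
g=n.mean(2).astype(int); x,y=np.round(p).astype(int);print('x0',x-12,'y0',y-10);print(g[y-10:y+14,x-12:x+10])
E
python3 sh.py
```

```text
t 18.77 tcp [ 0.3647 -0.2801  0.2151] jaw 1.344 (deg z-tool [ 0.05 -0.03 -1.  ]) F [ 0.4 -0.2 -0.1] gap 0.0124 q [-0.81  0.23  1.98  0.03  0.87 -2.17]
tip [ 0.48556105 -0.30804956  0.1466123 ]
tip px [339.27502416 247.43117113] hole px [337.95003571 257.34245875]
x0 327 y0 237
[[242 242 241 242 242 240 224 171 123  82  64  57  73 152 210 240 242 243
  241 242 242 242]
 [240 241 242 242 242 239 189 137 115  79  64  58  74 132 176 238 242 242
  242 242 242 242]
 [222 238 240 241 242 239 177 134 116  83  66  66  87 131 160 227 241 242
  241 242 242 242]
 [144 181 214 237 240 238 174 133 131 115  91  99 111 132 154 219 240 242
  242 242 242 242]
 [ 98 115 138 174 209 233 181 126 129 130 128 128 129 128 151 234 242 242
  242 242 242 242]
 [140 105  99 112 135 165 183 130 107 116 116 115 111 115 181 239 242 242
  242 241 242 241]
 [233 210 151 112  98 109 127 130 118 107 117 133 169 206 235 241 242 241
  241 243 242 242]
 [241 240 235 220 161 114 103 104 109 123 157 207 232 237 241 242 242 242
  242 242 242 242]
 [242 242 241 240 235 221 180 125 104 104 121 148 186 224 237 240 241 242
  24
[... 710 characters left out ...]
1 241 241 242 242 241 242 241
  242 242 242 242]
 [243 242 242 242 242 242 241 241 239 228 229 233 237 240 242 241 241 242
  242 242 242 242]
 [242 242 242 242 242 243 242 238 218 167 145 163 183 226 240 242 242 242
  242 242 241 242]
 [242 242 242 242 242 242 240 215 140 113 104 115 137 178 237 242 242 242
  241 242 242 242]
 [242 242 242 242 242 243 239 184 111  95  87 102 115 152 224 240 242 242
  242 242 241 241]
 [242 242 242 242 242 242 239 201 123 103 105 119 122 149 228 241 242 242
  242 242 241 242]
 [242 241 242 242 242 242 242 234 185 173 177 205 209 214 237 241 241 242
  242 242 242 242]
 [242 242 242 242 242 242 242 241 237 235 235 237 238 239 241 243 242 242
  242 242 241 242]]
```

Call:
{"name": "send_rows", "arguments": {"deltas": [{"dx": -0.006,"dy": -0.006,"dz": -0.006,"yaw": 0.0},{"dx": 0.0,"dy": 0.0,"dz": -0.006,"yaw": -0.01},{"dx": 0.0,"dy": 0.0,"dz": 0.0,"yaw": 0.0},{"dx": 0.0,"dy": 0.0,"dz": 0.0,"yaw": 0.0}]}}

```text
time: 19.3
ee_pos: [0.3582, -0.2879, 0.2038]
ee_rot: [-1.372, -1.061, 1.019]
ft_force: [0.6, -0.3, -0.8]
finger_gap: 0.0126
```

```bash
cat > sh.py <<'E'
from h import *
st();X=tp();print('tip',X)
n=sum(snap('side')['img'].astype(float) for i in range(3))/3; S=snap('side')
p=proj(S,X); h=proj(S,(.4815,-.3142,.119));print('tip px',p,'hole px',h)
g=n.mean(2).astype(int)[240:262,328:346];print('x0 328 y0 240');print(g)
E
python3 sh.py
```

```text
t 19.30 tcp [ 0.3582 -0.2879  0.2038] jaw 1.331 (deg z-tool [ 0.06 -0.03 -1.  ]) F [ 0.6 -0.3 -0.8] gap 0.0126 q [-0.83  0.25  2.    0.03  0.84 -2.18]
tip [ 0.47868993 -0.31731461  0.13532159]
tip px [337.3465883  254.22030837] hole px [337.95003571 257.34245875]
x0 328 y0 240
[[242 242 242 242 238 176 133 130 115  91  98 111 132 156 220 240 242 242]
 [242 242 242 242 238 189 128 130 131 128 129 129 127 150 234 242 242 242]
 [241 242 241 242 241 233 160 125 118 117 114 113 115 179 239 242 241 242]
 [241 242 242 242 242 241 233 206 150 138 140 170 206 236 242 242 242 242]
 [242 242 242 242 242 242 241 239 235 235 236 237 238 241 242 242 242 242]
 [242 242 242 241 242 243 241 242 241 242 242 241 242 242 242 242 242 241]
 [240 242 242 242 242 242 242 242 242 242 242 242 242 242 242 241 242 242]
 [221 237 240 242 242 242 242 243 241 242 242 242 241 242 242 242 241 242]
 [144 178 221 238 241 242 242 242 242 242 242 242 242 242 242 242 242 242]
 [104 119 145 181 220 237 241 241 242 242 242 242 242 242 242 242 242 242]
 [142 106 103 119 143 182 221 239 241 242 242 242 242 242 242 242 242 241]
 [233 202 142 104 104 117 144 181 222 237 240 240 241 242 242 242 241 242]
 [241 238 233 201 141 102  99 116 143 173 213 227 238 241 242 242 242 241]
 [243 242 241 239 233 199 138 105  98 112 140 173 194 238 242 242 242 242]
 [242 242 242 242 241 238 233 205 123  82 100 148 140 221 241 242 242 242]
 [242 242 242 242 242 241 237 211 146  96  99 108 140 235 242 242 242 242]
 [242 242 242 242 242 240 215 141 111 100 103 113 159 237 241 242 242 242]
 [242 242 242 242 242 239 184 114  96  88 103 113 151 223 241 241 242 242]
 [242 242 242 242 242 239 203 123 103 105 120 123 146 228 241 242 242 242]
 [242 242 242 241 242 241 235 187 173 177 207 207 215 238 241 242 241 242]
 [242 242 243 242 242 242 241 237 236 236 237 238 239 242 242 242 242 241]
 [242 242 242 242 242 242 242 242 241 241 241 241 242 241 241 241 242 242]]
```

Call:
{"name": "send_rows", "arguments": {"deltas": [{"dx": 0.0,"dy": 0.003,"dz": -0.004,"yaw": 0.005},{"dx": 0.0,"dy": 0.0,"dz": -0.003,"yaw": 0.0},{"dx": 0.0,"dy": 0.0,"dz": 0.0,"yaw": 0.0},{"dx": 0.0,"dy": 0.0,"dz": 0.0,"yaw": 0.0}]}}

```text
time: 19.83
ee_pos: [0.3586, -0.2843, 0.1964]
ee_rot: [-1.37, -1.066, 1.024]
ft_force: [0.4, 0.2, -0.8]
finger_gap: 0.0127
```

```bash
sed -i 's/^g=.*$/g=n.mean(2).astype(int)[248:262,332:344];print("x0 332 y0 248");print(g)/' sh.py; python3 sh.py
```

```text
t 19.83 tcp [ 0.3586 -0.2843  0.1964] jaw 1.338 (deg z-tool [ 0.06 -0.03 -1.  ]) F [ 0.4  0.2 -0.8] gap 0.0127 q [-0.83  0.26  2.01  0.03  0.81 -2.18]
tip [ 0.4792934  -0.31287436  0.12792338]
tip px [336.983563   254.69003412] hole px [337.95003571 257.34245875]
x0 332 y0 248
[[241 242 242 242 242 241 242 242 242 242 241 242]
 [238 240 242 242 242 241 242 241 242 242 242 242]
 [178 216 237 241 242 242 242 242 242 241 242 242]
 [118 144 180 220 237 240 242 242 242 242 242 242]
 [110 105 117 143 180 220 237 239 240 241 241 242]
 [203 142 107 105 121 144 177 195 215 240 242 241]
 [239 232 202 134  92 102 138 159 190 239 242 242]
 [242 241 235 197 117  86 118 120 151 238 242 242]
 [242 239 214 138 105  94  86 104 156 238 242 242]
 [242 239 186 112  97  87 100 111 149 222 240 242]
 [242 240 202 123 102 104 119 121 144 229 241 242]
 [242 241 235 186 173 177 206 208 216 237 241 242]
 [242 242 241 238 235 236 238 238 239 241 242 242]
 [242 242 242 242 241 242 242 241 242 242 242 243]]
```

Call:
{"name": "send_rows", "arguments": {"deltas": [{"dx": -0.001,"dy": -0.001,"dz": -0.004,"yaw": 0.0},{"dx": 0.0,"dy": 0.0,"dz": -0.004,"yaw": 0.0},{"dx": 0.0,"dy": 0.0,"dz": -0.003,"yaw": 0.0},{"dx": 0.0,"dy": 0.0,"dz": 0.0,"yaw": 0.0}]}}

```text
time: 20.37
ee_pos: [0.3576, -0.2857, 0.1848]
ee_rot: [-1.371, -1.066, 1.024]
ft_force: [0.2, 0.3, -1.0]
finger_gap: 0.0127
```

```bash
python3 sh.py
```

```text
t 20.37 tcp [ 0.3576 -0.2857  0.1848] jaw 1.338 (deg z-tool [ 0.06 -0.03 -1.  ]) F [ 0.2  0.3 -1. ] gap 0.0127 q [-0.83  0.27  2.03  0.03  0.78 -2.19]
tip [ 0.47825801 -0.31438632  0.11627405]
tip px [336.59477729 258.40184558] hole px [337.95003571 257.34245875]
x0 332 y0 248
[[242 242 242 242 241 242 241 242 241 242 242 242]
 [242 242 241 242 242 242 242 242 242 242 242 242]
 [242 242 241 242 242 242 242 242 242 242 242 242]
 [242 242 241 242 242 241 242 241 242 242 242 241]
 [242 242 242 242 242 242 242 242 241 242 241 242]
 [238 240 242 242 241 240 241 242 242 242 242 241]
 [180 221 237 238 229 229 233 237 240 242 242 242]
 [118 144 177 199 168 145 163 183 224 240 242 242]
 [106 103 116 130 120 112 121 138 178 237 242 242]
 [202 140  98  95 105 116 144 140 153 224 240 241]
 [239 231 182 103  91 103 149 124 131 228 241 242]
 [242 241 234 183 166 140 132 125 179 236 242 242]
 [242 243 241 238 235 231 213 223 236 241 242 242]
 [242 242 242 242 242 241 239 241 242 242 242 241]]
```

Call:
{"name": "send_rows", "arguments": {"deltas": [{"dx": 0.0,"dy": 0.0015,"dz": 0.0,"yaw": 0.0},{"dx": 0.0,"dy": 0.0,"dz": -0.002,"yaw": 0.0},{"dx": 0.0,"dy": 0.0,"dz": -0.001,"yaw": 0.0},{"dx": 0.0,"dy": 0.0,"dz": 0.0,"yaw": 0.0}]}}

```text
time: 20.9
ee_pos: [0.358, -0.2843, 0.1826]
ee_rot: [-1.373, -1.067, 1.024]
ft_force: [-0.3, 0.6, -0.3]
finger_gap: 0.0129
```

```bash
python3 sh.py
```

```text
t 20.90 tcp [ 0.358  -0.2843  0.1826] jaw 1.338 (deg z-tool [ 0.06 -0.03 -1.  ]) F [-0.3  0.6 -0.3] gap 0.0129 q [-0.83  0.27  2.03  0.03  0.77 -2.19]
tip [ 0.47864814 -0.31296537  0.11412403]
tip px [336.56597086 258.46412539] hole px [337.95003571 257.34245875]
x0 332 y0 248
[[242 242 242 242 242 242 242 242 241 241 242 242]
 [241 242 242 242 242 242 242 242 241 242 242 242]
 [242 242 241 242 242 242 242 242 242 242 242 242]
 [242 241 242 242 242 241 242 242 242 241 242 241]
 [242 241 242 242 242 242 242 242 242 242 242 242]
 [238 240 242 242 241 241 241 242 242 242 242 242]
 [178 218 237 239 228 229 233 238 240 242 241 242]
 [119 142 176 199 170 145 163 183 226 241 242 242]
 [107 104 117 130 119 108 121 136 178 237 242 241]
 [203 140  98  98 105 117 141 136 151 225 241 242]
 [238 232 176 102  89 106 148 126 130 228 241 241]
 [242 241 234 183 161 141 134 112 179 236 242 242]
 [242 242 241 237 236 232 205 183 234 241 241 242]
 [242 242 242 241 242 241 239 236 241 242 242 242]]
```

Call:
{"name": "send_rows", "arguments": {"deltas": [{"dx": 0.0,"dy": 0.001,"dz": -0.002,"yaw": 0.0},{"dx": 0.0,"dy": 0.0,"dz": -0.002,"yaw": 0.0},{"dx": 0.0,"dy": 0.0,"dz": 0.0,"yaw": 0.0}]}}

```text
time: 21.35
ee_pos: [0.3583, -0.2835, 0.1786]
ee_rot: [-1.374, -1.067, 1.024]
ft_force: [0.6, 0.4, -0.3]
finger_gap: 0.0127
```

```bash
python3 sh.py
```

```text
t 21.35 tcp [ 0.3583 -0.2835  0.1786] jaw 1.338 (deg z-tool [ 0.06 -0.03 -1.  ]) F [ 0.6  0.4 -0.3] gap 0.0127 q [-0.83  0.28  2.04  0.03  0.76 -2.19]
tip [ 0.47890247 -0.3121548   0.11013316]
tip px [336.53139395 259.22526042] hole px [337.95003571 257.34245875]
x0 332 y0 248
[[242 242 242 241 242 242 242 242 242 241 242 242]
 [242 241 242 242 242 242 242 242 241 242 242 242]
 [242 242 242 242 242 242 242 242 242 242 242 242]
 [241 242 241 242 242 242 242 241 241 241 241 242]
 [242 242 242 242 242 242 242 242 242 242 242 243]
 [240 242 242 241 240 241 241 242 242 242 242 242]
 [221 238 241 239 229 230 233 237 240 242 242 242]
 [145 181 218 215 169 145 163 183 226 240 242 242]
 [104 117 140 135 118 109 117 136 178 238 242 242]
 [142 105  97 103 110 118 118 124 153 222 240 242]
 [232 200 138  96  99 111 135 139 132 228 240 242]
 [241 239 232 182 159 126 130 131 156 236 242 242]
 [242 242 241 237 233 198 181 184 233 240 242 241]
 [242 242 241 241 241 238 237 237 241 242 242 242]]
```

The ball is in the hole, since the near rim clips it. I'll swing the handle upright around it.

Call:
{"name": "send_rows", "arguments": {"deltas": [{"dx": 0.0056,"dy": -0.0013,"dz": 0.006,"yaw": 0.0},{"dx": 0.0056,"dy": -0.0013,"dz": 0.006,"yaw": 0.0},{"dx": 0.0056,"dy": -0.0013,"dz": 0.0055,"yaw": 0.0},{"dx": 0.0056,"dy": -0.0013,"dz": 0.005,"yaw": 0.0}]}}

```text
time: 21.88
ee_pos: [0.38, -0.2879, 0.2027]
ee_rot: [-1.368, -1.064, 1.024]
ft_force: [-4.0, 0.7, 0.2]
finger_gap: 0.0127
```

```bash
cat > gl.py <<'E'
from h import *
st();S=snap('side');h=cv2.cvtColor(S['img'],cv2.COLOR_RGB2HSV);g=cv2.inRange(h,(45,110,20),(85,255,255));g[:190]=0;g[290:]=0;g[:,:280]=0;g[:,370:]=0
ys,xs=np.nonzero(g);print('green px',len(xs))
if len(xs)>5: print('top row x',xs[ys==ys.min()].mean(),ys.min(),'bottom',xs[ys==ys.max()].mean(),ys.max())
hp=proj(S,(.4815,-.3142,.119));print('hole',hp)
a=S['img'][190:290,290:370].mean(2).astype(int)
for y in range(ys.max()-189+1 if len(xs) else 40,72,2): r=a[y];k=np.nonzero(r<150)[0]; print(y+190,(k+290)[:14])
E
python3 gl.py
```

```text
t 21.88 tcp [ 0.38   -0.2879  0.2027] jaw 1.337 (deg z-tool [ 0.05 -0.03 -1.  ]) F [-4.   0.7  0.2] gap 0.0127 q [-0.8   0.27  1.96  0.02  0.85 -2.15]
green px 122
top row x 301.0 228 bottom 311.5 244
hole [337.95003571 257.34245875]
246 [309 319 320 321 322 323 324 356]
248 [322 323 324 325 326 354 357 358]
250 [299 302 303 324 325 326 327 328 329 363]
252 [329 330 331 332]
254 [332 333 334 335]
256 [290 293 312 335 336 337 338 339]
258 [297 298 335 336 337 338 339 340]
260 [297 298 299 300]
```

Call:
{"name": "send_rows", "arguments": {"deltas": [{"dx": 0.0068,"dy": -0.0016,"dz": 0.0045,"yaw": 0.0},{"dx": 0.0068,"dy": -0.0016,"dz": 0.004,"yaw": 0.0},{"dx": 0.0068,"dy": -0.0016,"dz": 0.004,"yaw": 0.0},{"dx": 0.0068,"dy": -0.0016,"dz": 0.004,"yaw": 0.0},{"dx": 0.0068,"dy": -0.0016,"dz": 0.003,"yaw": 0.0}]}}

```text
time: 22.35
ee_pos: [0.4172, -0.2963, 0.2249]
ee_rot: [-1.368, -1.065, 1.025]
ft_force: [-4.0, 0.6, 1.1]
finger_gap: 0.0127
```

```bash
python3 gl.py
```

```text
t 22.35 tcp [ 0.4172 -0.2963  0.2249] jaw 1.339 (deg z-tool [ 0.05 -0.03 -1.  ]) F [-4.   0.6  1.1] gap 0.0127 q [-0.75  0.3   1.86  0.02  0.93 -2.1 ]
green px 96
top row x 318.0 228 bottom 321.0 240
hole [337.95003571 257.34245875]
242 [309 310 313 314 325 326 327 335 336 337 338 339 340]
244 [320 321 327 328 329]
246 [309 322 323 329 330 331 356]
248 [331 332 354 357 358]
250 [299 302 303 324 332 333 334 363]
252 [334 335]
254 [335 336 337]
256 [290 293 312 335 336 337 338 339]
258 [297 298 335 336 337 338 339 340]
260 [297 298 299 300]
```

Call:
{"name": "send_rows", "arguments": {"deltas": [{"dx": 0.0078,"dy": -0.0018,"dz": 0.003,"yaw": 0.0},{"dx": 0.0078,"dy": -0.0018,"dz": 0.002,"yaw": 0.0},{"dx": 0.0078,"dy": -0.0018,"dz": 0.001,"yaw": 0.0},{"dx": 0.0078,"dy": -0.0018,"dz": 0.001,"yaw": 0.0},{"dx": 0.0078,"dy": -0.0018,"dz": 0.0,"yaw": 0.0}]}}

```text
time: 22.82
ee_pos: [0.4601, -0.3061, 0.2325]
ee_rot: [-1.368, -1.065, 1.025]
ft_force: [-2.8, 0.6, 0.6]
finger_gap: 0.0127
```

```bash
python3 gl.py
```

```text
t 22.82 tcp [ 0.4601 -0.3061  0.2325] jaw 1.339 (deg z-tool [ 0.05 -0.03 -1.  ]) F [-2.8  0.6  0.6] gap 0.0127 q [-0.71  0.35  1.75  0.02  0.98 -2.06]
green px 91
top row x 330.0 216 bottom 333.5 239
hole [337.95003571 257.34245875]
241 [334 335 336 337 338 339 340 341]
243 [335 336 337 338]
245 [301 321 322 335 336 355 356]
247 [336 337]
249 [302 303 336 337 338 354 355 357 358]
251 [337 338 362]
253 [323 337 338 339]
255 [308 309 312 337 338 339]
257 [293 297 335 336 337 338 339 340]
259 [339]
261 [298 299]
```

Call:
{"name": "send_rows", "arguments": {"deltas": [{"dx": 0.0065,"dy": -0.0015,"dz": 0.0,"yaw": 0.0},{"dx": 0.0065,"dy": -0.0015,"dz": 0.0,"yaw": 0.0},{"dx": 0.0065,"dy": -0.0015,"dz": -0.001,"yaw": 0.0},{"dx": 0.003,"dy": -0.0008,"dz": -0.001,"yaw": 0.0},{"dx": 0.0,"dy": 0.0,"dz": 0.0,"yaw": 0.0}]}}

```text
time: 23.28
ee_pos: [0.4866, -0.3123, 0.2291]
ee_rot: [-1.367, -1.066, 1.026]
ft_force: [-3.2, 0.3, 0.3]
finger_gap: 0.0131
```

```bash
python3 gl.py
```

```text
t 23.28 tcp [ 0.4866 -0.3123  0.2291] jaw 1.339 (deg z-tool [ 0.05 -0.03 -1.  ]) F [-3.2  0.3  0.3] gap 0.0131 q [-0.69  0.39  1.7   0.01  1.   -2.04]
green px 85
top row x 339.5 228 bottom 340.0 241
hole [337.95003571 257.34245875]
243 [336 337 338 339 340]
245 [301 321 322 339 340 355 356]
247 [339 340]
249 [302 303 307 339 340 354 355 357 358]
251 [302 339 340 362]
253 [323 339 340]
255 [308 309 312 337 339 340]
257 [293 297 335 336 337 338 339 340]
259 [339]
261 [298 299]
```

Call:
{"name": "send_rows", "arguments": {"deltas": [{"dx": -0.003,"dy": 0.0005,"dz": 0.0,"yaw": 0.0},{"dx": 0.0,"dy": 0.0,"dz": -0.008,"yaw": 0.0},{"dx": 0.0,"dy": 0.0,"dz": -0.01,"yaw": 0.0},{"dx": 0.0,"dy": 0.0,"dz": -0.006,"yaw": 0.0},{"dx": 0.0,"dy": 0.0,"dz": 0.0,"yaw": 0.0}]}}

```text
time: 23.75
ee_pos: [0.4838, -0.3122, 0.2034]
ee_rot: [-1.372, -1.067, 1.024]
ft_force: [0.6, -0.4, 0.1]
finger_gap: 0.0127
```

```bash
python3 gl.py
```

```text
t 23.75 tcp [ 0.4838 -0.3122  0.2034] jaw 1.338 (deg z-tool [ 0.06 -0.03 -1.  ]) F [ 0.6 -0.4  0.1] gap 0.0127 q [-0.69  0.41  1.74  0.02  0.93 -2.04]
green px 74
top row x 338.0 237 bottom 338.0 248
hole [337.95003571 257.34245875]
250 [299 302 303 324 338 339 363]
252 [338 339]
254 [338 339]
256 [293 312 335 336 337 338 339 340]
258 [297 298 335 336 337 338 339 340]
260 [297 298 299 300]
```

Call:
{"name": "send_rows", "arguments": {"deltas": [{"dx": 0.0,"dy": 0.0,"dz": -0.007,"yaw": 0.0},{"dx": 0.0,"dy": 0.0,"dz": -0.007,"yaw": 0.0},{"dx": 0.0,"dy": 0.0,"dz": -0.003,"yaw": 0.0},{"dx": 0.0,"dy": 0.0,"dz": 0.0,"yaw": 0.0}]}}

```text
time: 24.13
ee_pos: [0.4841, -0.3124, 0.1851]
ee_rot: [-1.373, -1.068, 1.023]
ft_force: [0.3, -0.4, -0.1]
finger_gap: 0.0128
```

```bash
python3 gl.py
```

```text
t 24.13 tcp [ 0.4841 -0.3124  0.1851] jaw 1.338 (deg z-tool [ 0.06 -0.03 -1.  ]) F [ 0.3 -0.4 -0.1] gap 0.0128 q [-0.69  0.43  1.76  0.02  0.89 -2.04]
green px 66
top row x 338.0 243 bottom 338.5 253
hole [337.95003571 257.34245875]
255 [308 309 312 337 338 339]
257 [293 297 335 336 337 338 339 340]
259 [337 338 339]
261 [298 299]
```

Call:
{"name": "send_rows", "arguments": {"deltas": [{"dx": 0.0,"dy": 0.0,"dz": -0.007,"yaw": 0.0},{"dx": 0.0,"dy": 0.0,"dz": -0.007,"yaw": 0.0},{"dx": 0.0,"dy": 0.0,"dz": -0.003,"yaw": 0.0},{"dx": 0.0,"dy": 0.0,"dz": 0.0,"yaw": 0.0}]}}

```text
time: 24.52
ee_pos: [0.4844, -0.3126, 0.167]
ee_rot: [-1.374, -1.068, 1.024]
ft_force: [-0.6, 0.0, 0.1]
finger_gap: 0.0126
```

```bash
python3 gl.py
```

```text
t 24.52 tcp [ 0.4844 -0.3126  0.167 ] jaw 1.338 (deg z-tool [ 0.06 -0.03 -1.  ]) F [-0.6  0.   0.1] gap 0.0126 q [-0.69  0.45  1.78  0.02  0.84 -2.04]
green px 61
top row x 338.25 249 bottom 338.0 258
hole [337.95003571 257.34245875]
260 [297 298 299 300]
```

Call:
{"name": "send_rows", "arguments": {"deltas": [{"dx": 0.0,"dy": 0.0,"dz": -0.002,"yaw": 0.0},{"dx": 0.0,"dy": 0.0,"dz": 0.0,"yaw": 0.0}]}}

```text
time: 24.73
ee_pos: [0.4845, -0.3127, 0.1652]
ee_rot: [-1.375, -1.068, 1.023]
ft_force: [0.2, -1.2, -0.5]
finger_gap: 0.0131
```

Call:
{"name": "send_rows", "arguments": {"deltas": [{"dx": 0.0,"dy": 0.0,"dz": 0.0,"yaw": 0.0},{"dx": 0.0,"dy": 0.0,"dz": 0.0,"yaw": 0.0},{"dx": 0.0,"dy": 0.0,"dz": 0.0,"yaw": 0.0},{"dx": 0.0,"dy": 0.0,"dz": 0.0,"yaw": 0.0},{"dx": 0.0,"dy": 0.0,"dz": 0.0,"yaw": 0.0}], "hand": 0.045}}

```text
time: 25.15
ee_pos: [0.4848, -0.313, 0.166]
ee_rot: [-1.376, -1.069, 1.023]
ft_force: [-0.9, 0.3, 0.1]
finger_gap: 0.0406
```

```bash
python3 gl.py|head -4
```

```text
t 25.15 tcp [ 0.4848 -0.313   0.166 ] jaw 1.338 (deg z-tool [ 0.06 -0.03 -1.  ]) F [-0.9  0.3  0.1] gap 0.0406 q [-0.69  0.45  1.78  0.02  0.84 -2.04]
green px 54
top row x 338.6666666666667 252 bottom 338.0 260
hole [337.95003571 257.34245875]
```

Call:
{"name": "send_rows", "arguments": {"deltas": [{"dx": 0.0,"dy": 0.0,"dz": 0.015,"yaw": 0.0},{"dx": 0.0,"dy": 0.0,"dz": 0.03,"yaw": 0.0},{"dx": 0.0,"dy": 0.0,"dz": 0.035,"yaw": 0.0},{"dx": 0.0,"dy": 0.0,"dz": 0.03,"yaw": 0.0},{"dx": -0.005,"dy": 0.01,"dz": 0.005,"yaw": 0.02}]}}

```text
time: 25.62
ee_pos: [0.4787, -0.3026, 0.2829]
ee_rot: [-1.362, -1.082, 1.038]
ft_force: [-0.5, -0.6, -0.3]
finger_gap: 0.0448
```

Call:
{"name": "send_rows", "arguments": {"deltas": [{"dx": -0.008,"dy": 0.035,"dz": 0.0,"yaw": 0.04},{"dx": -0.008,"dy": 0.037,"dz": 0.0,"yaw": 0.04},{"dx": 0.0,"dy": 0.037,"dz": 0.0,"yaw": 0.04},{"dx": 0.0,"dy": 0.037,"dz": 0.0,"yaw": 0.04},{"dx": 0.0,"dy": 0.037,"dz": -0.003,"yaw": 0.04}]}}

```text
time: 26.03
ee_pos: [0.46, -0.1174, 0.2815]
ee_rot: [-1.278, -1.241, 1.184]
ft_force: [0.1, -0.0, 0.0]
finger_gap: 0.045
```

```bash
python3 gl.py|head -4
```

```text
t 26.03 tcp [ 0.46   -0.1174  0.2815] jaw 1.560 (deg z-tool [ 0.07 -0.02 -1.  ]) F [ 0.1 -0.   0. ] gap 0.0450 q [-0.39  0.18  1.86  0.01  1.04 -1.96]
green px 133
top row x 339.0 235 bottom 338.0 260
hole [337.95003571 257.34245875]
```

Call:
{"name": "send_rows", "arguments": {"deltas": [{"dx": 0.002,"dy": 0.036,"dz": -0.006,"yaw": 0.04},{"dx": 0.006,"dy": 0.036,"dz": -0.006,"yaw": 0.04},{"dx": 0.006,"dy": 0.036,"dz": -0.008,"yaw": 0.04},{"dx": 0.006,"dy": 0.036,"dz": -0.008,"yaw": 0.04},{"dx": 0.006,"dy": 0.03,"dz": -0.008,"yaw": 0.02}]}}

```text
time: 26.5
ee_pos: [0.4828, 0.0662, 0.2447]
ee_rot: [-1.18, -1.39, 1.317]
ft_force: [-0.1, -0.8, 0.2]
finger_gap: 0.0449
```

Call:
{"name": "send_rows", "arguments": {"deltas": [{"dx": 0.004,"dy": 0.008,"dz": -0.003,"yaw": 0.0},{"dx": 0.0,"dy": 0.0,"dz": 0.0,"yaw": 0.0},{"dx": 0.0,"dy": 0.0,"dz": 0.0,"yaw": 0.0}]}}

```text
time: 26.75
ee_pos: [0.4857, 0.0795, 0.2393]
ee_rot: [-1.173, -1.394, 1.324]
ft_force: [-0.1, -0.5, 0.6]
finger_gap: 0.0448
```

Run:
```python
from h import *
st();print(loc(arm.state()['ee_pos'])); P=snap('top'); S=snap('side')
k=T(m,(-.085,.035,.252)); print('knob',k)
for n,d in(('S',S),('T',P)):
    p=proj(d,k);x,y=np.round(p).astype(int);print(n,p,x-8,y-7);print(d['img'].mean(2).astype(int)[y-7:y+8,x-8:x+9])
```

```text
t 26.75 tcp [0.4857 0.0795 0.2393] jaw 1.760 (deg z-tool [ 0.07 -0.01 -1.  ]) F [-0.1 -0.5  0.6] gap 0.0448 q [ 0.03  0.25  1.88 -0.01  0.94 -1.72]
[-0.17937828  0.0384509 ]
knob [0.57930391 0.09211497 0.252     ]
S [333.29909748 111.72916808] 325 105
[[163 137 113 103  83  70  51  25  18  26  14  18  28  81 137 142 146]
 [164 154  70  39  33  26  27  25  26  20  22  15  25  78 135 142 142]
 [159 126  41  20  19  21  21  25  21  20  18  17  23  53 128 143 135]
 [149  91  30  15  13  23  22  20  15  18  16  26  25  68 124 142 137]
 [158  88  27  15  12  18  19  16  19  20  25  47  77 177 177 140 143]
 [160  92  30  17  13  17  15  16  17  23  54 118 136 144 130 110 100]
 [160  95  31  17  14  15  16  18  16  14  39  92  89  89  97 104 140]
 [173 128  39  15  10  12  12  11  13  17  14  52 101 128 192 209 217]
 [168 153  54  15  14  17  10  10   5   2   8  40 120 169 193 211 224]
 [168 159  84  26  16  17  11   5   9  11   3  39 123 164 184 201 215]
 [168 163 100  31  13  11  14  14  12   9   9  48 144 162 168 183 200]
 [168 168 151  53  14  11   7  10   2  13  14  49 148 155 160 170 1
[... 621 characters left out ...]
106  96  96 100 105  95  86  85  97 112 138 174 203 214 216]
 [148 112  85  72  71  73  76  73  67  63  65  76  98 140 185 209 215]
 [118  88  68  63  61  63  64  62  62  60  58  58  71 108 159 198 214]
 [ 82  70  63  64  63  65  67  64  61  59  56  56  59  83 131 180 210]
 [ 66  67  65  68  65  66  67  65  63  56  58  56  56  66 103 158 198]
 [ 66  66  66  66  68  68  68  66  62  58  56  56  57  60  82 131 182]
 [ 68  68  66  69  71  69  69  64  61  60  57  56  58  56  66 105 159]
 [ 67  70  70  70  71  72  70  66  60  60  60  57  57  55  58  82 134]
 [ 69  70  71  69  72  73  69  65  60  58  60  57  55  55  57  70 112]
 [ 71  71  72  72  70  72  69  66  59  62  60  57  53  54  56  60  91]]
```

Call:
{"name": "send_rows", "arguments": {"deltas": [{"dx": 0.02,"dy": 0.002,"dz": -0.001,"yaw": -0.02},{"dx": 0.022,"dy": 0.003,"dz": 0.0,"yaw": 0.0},{"dx": 0.02,"dy": 0.003,"dz": 0.0,"yaw": 0.0},{"dx": 0.014,"dy": 0.002,"dz": 0.0,"yaw": 0.0},{"dx": 0.0,"dy": 0.0,"dz": 0.0,"yaw": 0.0}]}}

```text
time: 27.27
ee_pos: [0.5643, 0.0814, 0.2412]
ee_rot: [-1.194, -1.372, 1.3]
ft_force: [-0.8, -0.3, -0.5]
finger_gap: 0.0449
```

Call:
{"name": "send_rows", "arguments": {"deltas": [{"dx": 0.0,"dy": 0.0,"dz": 0.0,"yaw": 0.0},{"dx": 0.0,"dy": 0.0,"dz": 0.0,"yaw": 0.0}]}}

```text
time: 27.43
ee_pos: [0.5638, 0.079, 0.2412]
ee_rot: [-1.195, -1.369, 1.299]
ft_force: [0.5, -1.0, -0.8]
finger_gap: 0.0448
```

Run:
```python
from h import *
st();print(loc(arm.state()['ee_pos']))
```

```text
t 27.43 tcp [0.5638 0.079  0.2412] jaw 1.724 (deg z-tool [ 0.07 -0.01 -1.  ]) F [ 0.5 -1.  -0.8] gap 0.0448 q [ 0.03  0.36  1.71 -0.01  1.   -1.69]
[-0.10249785  0.02470266]
```

Call:
{"name": "send_rows", "arguments": {"deltas": [{"dx": 0.0,"dy": 0.008,"dz": -0.001,"yaw": 0.01},{"dx": 0.006,"dy": 0.003,"dz": 0.0,"yaw": 0.0},{"dx": 0.0,"dy": 0.0,"dz": 0.0,"yaw": 0.0},{"dx": 0.0,"dy": 0.0,"dz": 0.0,"yaw": 0.0}]}}

```text
time: 27.77
ee_pos: [0.5683, 0.0898, 0.2411]
ee_rot: [-1.191, -1.376, 1.305]
ft_force: [-0.4, -0.9, 0.3]
finger_gap: 0.0448
```

Run:
```python
from h import *
st();print(loc(arm.state()['ee_pos']))
```

```text
t 27.77 tcp [0.5683 0.0898 0.2411] jaw 1.734 (deg z-tool [ 0.07 -0.01 -1.  ]) F [-0.4 -0.9  0.3] gap 0.0448 q [ 0.05  0.37  1.7  -0.01  1.01 -1.68]
[-0.09628791  0.03455083]
```

Call:
{"name": "send_rows", "arguments": {"deltas": [{"dx": 0.004,"dy": 0.0007,"dz": 0.0,"yaw": 0.0},{"dx": 0.0,"dy": 0.0,"dz": 0.0,"yaw": 0.0},{"dx": 0.0,"dy": 0.0,"dz": 0.0,"yaw": 0.0},{"dx": 0.0,"dy": 0.0,"dz": 0.0,"yaw": 0.0},{"dx": 0.0,"dy": 0.0,"dz": 0.0,"yaw": 0.0}], "hand": 0.0}}

```text
time: 28.18
ee_pos: [0.5723, 0.091, 0.2412]
ee_rot: [-1.19, -1.377, 1.306]
ft_force: [0.2, -0.4, -0.1]
finger_gap: 0.0171
```

Call:
{"name": "send_rows", "arguments": {"deltas": [{"dx": 0.0,"dy": 0.0,"dz": 0.0,"yaw": 0.0},{"dx": 0.0,"dy": 0.0,"dz": 0.0,"yaw": 0.0}]}}

```text
time: 28.35
ee_pos: [0.5722, 0.0914, 0.2412]
ee_rot: [-1.189, -1.378, 1.305]
ft_force: [0.7, -0.9, -0.4]
finger_gap: 0.0126
```

Run:
```python
from h import *
st();print(loc(arm.state()['ee_pos']))
```

```text
t 28.35 tcp [0.5722 0.0914 0.2412] jaw 1.734 (deg z-tool [ 0.07 -0.01 -1.  ]) F [ 0.7 -0.9 -0.4] gap 0.0126 q [ 0.05  0.37  1.69 -0.01  1.01 -1.68]
[-0.09212509  0.0355318 ]
```

Call:
{"name": "send_rows", "arguments": {"deltas": [{"dx": 0.0,"dy": 0.0,"dz": 0.0,"yaw": 0.0},{"dx": -0.002,"dy": -0.0003,"dz": 0.0,"yaw": 0.0},{"dx": -0.002,"dy": -0.0003,"dz": 0.0,"yaw": 0.0}]}}

```text
time: 28.6
ee_pos: [0.5698, 0.0909, 0.2413]
ee_rot: [-1.193, -1.381, 1.302]
ft_force: [11.9, 3.3, -8.7]
finger_gap: 0.0126
```

Call:
{"name": "send_rows", "arguments": {"deltas": [{"dx": -0.002,"dy": -0.0003,"dz": 0.0,"yaw": 0.0},{"dx": -0.002,"dy": -0.0003,"dz": 0.0,"yaw": 0.0}]}}

```text
time: 28.77
ee_pos: [0.5674, 0.0905, 0.2412]
ee_rot: [-1.196, -1.384, 1.3]
ft_force: [3.0, 1.9, -1.4]
finger_gap: 0.0125
```

Run:
```python
from h import *
st();print(loc(arm.state()['ee_pos']))
```

```text
t 28.77 tcp [0.5674 0.0905 0.2412] jaw 1.734 (deg z-tool [ 0.08 -0.01 -1.  ]) F [ 3.   1.9 -1.4] gap 0.0125 q [ 0.05  0.36  1.7  -0.01  1.   -1.68]
[-0.09702328  0.03546362]
```

Call:
{"name": "send_rows", "arguments": {"deltas": [{"dx": -0.002,"dy": -0.0003,"dz": 0.0,"yaw": 0.0},{"dx": -0.002,"dy": -0.0003,"dz": 0.0,"yaw": 0.0}]}}

```text
time: 28.93
ee_pos: [0.5633, 0.0898, 0.2412]
ee_rot: [-1.196, -1.385, 1.3]
ft_force: [1.1, 0.6, 0.3]
finger_gap: 0.013
```

Call:
{"name": "send_rows", "arguments": {"deltas": [{"dx": -0.0015,"dy": -0.0003,"dz": 0.0,"yaw": 0.0},{"dx": 0.0,"dy": 0.0,"dz": 0.0,"yaw": 0.0}]}}

```text
time: 29.1
ee_pos: [0.5606, 0.0893, 0.2412]
ee_rot: [-1.195, -1.383, 1.3]
ft_force: [0.7, 0.2, -1.2]
finger_gap: 0.0126
```

Run:
```python
from h import *
st();print(loc(arm.state()['ee_pos']))
```

```text
t 29.10 tcp [0.5606 0.0893 0.2412] jaw 1.734 (deg z-tool [ 0.08 -0.01 -1.  ]) F [ 0.7  0.2 -1.2] gap 0.0126 q [ 0.05  0.35  1.72 -0.01  0.99 -1.68]
[-0.10386751  0.03539886]
```

Call:
{"name": "send_rows", "arguments": {"deltas": [{"dx": 0.0,"dy": 0.0,"dz": 0.0,"yaw": 0.0},{"dx": 0.0,"dy": 0.0,"dz": 0.0,"yaw": 0.0},{"dx": 0.0,"dy": 0.0,"dz": 0.0,"yaw": 0.0},{"dx": 0.0,"dy": 0.0,"dz": 0.0,"yaw": 0.0},{"dx": 0.0,"dy": 0.0,"dz": 0.0,"yaw": 0.0}], "hand": 0.045}}

```text
time: 29.52
ee_pos: [0.5602, 0.089, 0.2413]
ee_rot: [-1.195, -1.383, 1.301]
ft_force: [0.3, 0.5, 0.0]
finger_gap: 0.0407
```

Call:
{"name": "send_rows", "arguments": {"deltas": [{"dx": -0.01,"dy": -0.0017,"dz": 0.0,"yaw": 0.0},{"dx": -0.025,"dy": -0.004,"dz": 0.0,"yaw": 0.0},{"dx": -0.03,"dy": -0.005,"dz": 0.0,"yaw": 0.0},{"dx": -0.03,"dy": 0.0,"dz": 0.01,"yaw": 0.0},{"dx": -0.01,"dy": 0.02,"dz": 0.0,"yaw": 0.0}]}}

```text
time: 29.93
ee_pos: [0.4502, 0.096, 0.2494]
ee_rot: [-1.194, -1.379, 1.302]
ft_force: [1.7, 0.9, 0.5]
finger_gap: 0.045
```

Call:
{"name": "send_rows", "arguments": {"deltas": [{"dx": -0.005,"dy": 0.04,"dz": 0.0,"yaw": 0.0},{"dx": -0.005,"dy": 0.04,"dz": 0.0,"yaw": 0.0},{"dx": 0.0,"dy": 0.04,"dz": 0.0,"yaw": 0.0},{"dx": 0.0,"dy": 0.03,"dz": 0.0,"yaw": 0.0},{"dx": 0.0,"dy": 0.0,"dz": 0.0,"yaw": 0.0}]}}

```text
time: 30.35
ee_pos: [0.4328, 0.2508, 0.2514]
ee_rot: [-1.198, -1.378, 1.296]
ft_force: [0.2, -1.0, -0.1]
finger_gap: 0.045
```

```bash
python3 e.py; python3 gl.py|head -4
python3 - <<'E'
from h import *
S=snap('side');P=snap('top')
a=cv2.imread('pics/side0.png');b=cv2.imread('pics/top0.png')
for n,d,o in(('S',S,a),('T',P,b)):
    for q in(-.085,-.097): print(n,q,proj(d,T(m,(q,.035,.252))))
    p=proj(d,T(m,(-.09,.035,.252)));x,y=np.round(p).astype(int);print(x-7,y-4)
    print(o.mean(2).astype(int)[y-4:y+9,x-7:x+10]);print(d['img'].mean(2).astype(int)[y-4:y+9,x-7:x+10])
    diff=np.abs(d['img'][:,:,::-1].astype(int)-o).max(2)>60; k,_,s,c=cv2.connectedComponentsWithStats(diff.astype(np.uint8)); print([(list(s[i]),) for i in range(1,k) if s[i,4]>12])
E
```

```text
(155, np.int64(351), np.int64(371), np.int64(163), np.int64(174), array([360.85, 168.65]))
start 0.084037274 -0.036968865 -0.023600424
  rear 0.044869974 -0.065785386 -0.000637477
now 0.02558555 -0.0011889309 -0.01928147
  rear 0.0012611905 -0.026504977 0.0010551853
t 30.55 tcp [0.4334 0.2464 0.2512] jaw 1.724 (deg z-tool [ 0.08 -0.01 -1.  ]) F [ 0.1 -0.9  0.3] gap 0.0448 q [ 0.41  0.25  1.85 -0.05  0.98 -1.3 ]
green px 131
top row x 339.0 235 bottom 338.5 259
hole [337.95003571 257.34245875]
S -0.085 [333.29909748 111.72916808]
S -0.097 [329.48442606 112.63624146]
325 108
[[139  83  24  17  14  19  20  17  24  16  20  20  29  65 117 128 133]
 [149  84  24  13   7  19  17  13  17  14  21  38  72 168 168 130 133]
 [152  84  25  17  16  14  16  12   6  18  51 110 125 135 125 101  94]
 [152  91  28  18  12  12  15  13  14  13  37  90  92  80  93  97 131]
 [162 118  35   9   6  11  11   9  14   7  17  52  96 126 181 199 211]
 [160 142  52  12  11  13  10   9   2   0   6  43 113 163 189 204 213]
 [163 151  79  25  11  16  14   6  10   9   5  40 117 155 177 190 206]
 [161 157  93  29  17  
[... 4316 characters left out ...]
 198 203 202 202 201]
 [201 201 202 200 196 185 171 168 164 170 179 193 201 202 202 203 204]
 [201 203 204 201 201 197 196 193 193 196 196 200 202 202 203 203 203]]
[([np.int32(218), np.int32(155), np.int32(6), np.int32(5), np.int32(21)],), ([np.int32(243), np.int32(154), np.int32(9), np.int32(8), np.int32(46)],), ([np.int32(220), np.int32(161), np.int32(5), np.int32(5), np.int32(21)],), ([np.int32(21), np.int32(176), np.int32(159), np.int32(224), np.int32(21753)],), ([np.int32(0), np.int32(320), np.int32(35), np.int32(39), np.int32(847)],), ([np.int32(186), np.int32(385), np.int32(43), np.int32(15), np.int32(293)],), ([np.int32(311), np.int32(396), np.int32(4), np.int32(4), np.int32(13)],)]
```

Run:
```python
from cell import arm
print(arm.job_done())
```

```text
the job is handed in; nothing more can be done
None
```

The block is against the end leg, the probe is back in its rack hole, and the light-path rod is at its middle click. The job was handed in at about 31 s of the 67 s allowed. One thing is less certain than the rest: how exactly square the block lies against the end leg.

**What I did**
- **Probe tilt:** Held upright, the probe would have hit the microscope head. I tilted it about 50° in the grip by levering its shaft against the rack hole.
- **Block:** I nudged it along in slow 1–3 mm steps. The first push stopped with the block slightly skewed, so I gave it three more gentle pushes nearer the long-leg side. It ended at a firm stop with about 5 N peak force.
- **Probe and rod:** I swung the probe upright in its original hole and released it. Then I gripped the rod knob and pulled it 11.7 mm.

**Last checks**
- **Rod:** The force fell to about zero at the end of the pull. In the top view the knob had moved about 5 pixels, against 4.7 predicted for 12 mm.
- **Probe:** It hangs at its starting place, in image rows 235–259.
- **Bystanders:** The image comparison showed no change at the needle, spare block or bottle. The arm blocked part of the view, so I couldn't fully check the dish.
- **Block position:** In the last close-up its far corner is on the end leg and its front edge runs parallel to the long leg.
- **Block squareness (checks disagree):** Line fits put the block at 0.00–0.03 rad and the guide at about 0.03–0.07 rad, with the guide fits noisy at this resolution. I judged it flush from the firm stop and the close-up, so a small leftover skew is possible.

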